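# Change over a tack-weld jig: clear the finished bracket, register new tubes

### The arm

A 7-joint arm with a two-finger parallel gripper is mounted at the origin on the work surface; the furniture and walls round the work are solid. World frame = base frame: x ahead of the robot, y to its left, z up, the work surface at z = 0. Lengths are in mm, angles in rad, forces in N, time in s.
With the tool pointing down it reaches from about 350 to 900 mm from the base axis. Payload 8.1 kg.
Tool frame: the origin (TCP) lies midway between the tips of the shut fingers; the grasp point (between the pads) lies 19 mm behind it; z points along the fingers, y is the line along which they close (so a half turn about z gives the same grasp; the last joint's range is limited). The gripper opens to 92 mm and grips with 3 to 60 N. Pads are 19 mm wide; open, the fingers measure 130 mm over their backs; the gripper's body (75 mm by 190 mm) begins 47 mm behind the grasp point.
Start: joints at [-1.325, 0.434, 0.025, 1.573, -0.012, 1.134, -0.075], TCP at [213.634, 587.369, 226.742] pointing down, gripper open.
Joint ranges: [-2.62, 2.62], [-0.44, 2.09], [-1.27, 1.32], [0.08, 2.57], [-1.32, 4.46], [0.12, 2], [-2.74, 2.74]. Speed limits (rad/s): [2.22, 2.22, 3.01, 3.01, 3.14, 3.14, 3.14].

### API

Orientations are given as a unit quaternion [x, y, z, w].
In Python, from plant import observe, read_camera, camera_params, close_job gives the robot as it stands.
- The arm moves only by the tool apply_moves, never from a script. Its argument "moves" is one flat list of numbers, 7 for each row, row after row: the closure in counts, from 0 (fully open) to 255 (shut), then the shift along the tool's x, y, z in cm, then the turn, a rotation vector about the tool's x, y, z in degrees. In form: [claw, dx, dy, dz, rx, ry, rz, claw, dx, dy, dz, rx, ry, rz, ...]. A call has 1 to 8 rows; each row shifts and turns the commanded pose from where the row before left it, along the tool's axes as they then stand; what a row does not reach is not made up. A row lasts 1/10 s, in which the tool goes at most 50 mm and 8.59 degrees, less where a joint would pass 70% of its speed; a pose out of reach is approached as far as the arm can. A call is refused whole if a number of a shift passes 5 or a number of a turn 8.59, either way. A call with a gripper value outside its range is refused whole. The fingers move at their own pace and stop on an object; the grip force is fixed at half the most. Time passes only in rows, so rows that do not move let the fingers close. It gives the time, the measured TCP pose, the force, the opening and the grip force at its end, in the units of the state.
- observe(): the state, without advancing time (a new reading comes with each control period).
- read_camera(name): name is "scene" or "side" or "wrist"; returns (picture, depth): 480x640x3 uint8, blue, green, red; 480x640 float32, mm along the optical axis (not along the pixel's ray), 0 where there is no reading.
- camera_params(name): a dict with "K" (3x3 intrinsics, pixels), "world_from_camera" (4x4, takes a point from camera to world coordinates); the wrist camera has in their place "tool_from_camera" (4x4, takes a point from camera to tool coordinates, whose origin is the TCP and whose axes are the flange's). Camera axes: x right, y down, z forward; pixel columns grow to the right and rows downward; lengths in mm; the calibration is good to about 2 mm. A picture is of the moment at which its call begins: read the wrist's pose just before it. camera_params takes no time and is no camera call.
- close_job(): hands the job in; it is judged then, once.
The state is a dict: "t": time; "joint_positions": joint angles; "dq": joint speeds; "tau": joint torques, N m; "eef_pos": TCP position; "tcp_rot": TCP orientation; "contact_force": force on the tool from outside, world axes, zero at the start; "moment": the same for the moment, N m; "finger_gap": opening from 0.0 (shut) to 1.0 (fully open); "grasp_force": force on a finger pad.
Only numpy, scipy, OpenCV 4.12 (cv2) and the standard library are available. Lean on these libraries where they do the work, as an engineer would, in place of code of your own. Each camera call takes 0.05 s, during which the arm holds its last target. There are 200 camera calls.

### The job

Swing the yellow hold-down bar of the welding jig up, slide the finished green bracket out from beneath it (do not lift it before it is clear of the bar) and lay it in the grey tray. Then load every dark steel tube that lies on the table into the jig, one to a bay, each lying lengthwise and pushed fully home, its end flush against the rear fence and its long side flush against the bay's side stop, and swing the bar fully down over them again. Leave the other things alone.

Things in the scene. Friction and masses are not known exactly. Their poses are not given: they have to be found in the camera images.
- jig: fixed welding jig: dark plate on feet, its top 42 mm above the table. Origin on the table under the middle of the rear fence's front face; x points to the fence (away from the robot), y left, z up. Plate spans x -165 to 45 mm, y +-150 mm. Fence: steel wall 28 mm above the plate, front face at x = 0. Three bays, each with a side stop. Blue hinge cheeks behind the fence, 62 mm above the plate
- bay_1 (a point): left bay (y = +85 mm in the jig's frame): where the centre of a tube lies when it is home, 70 mm in front of the fence, 20 mm above the plate; axes as the jig's. The bay's side stop, a steel block 24 mm high and 12 mm thick, from x -58 to -18 mm in the jig's frame, is on its left (+y), face 20 mm from the middle line. On its right two 8 mm guide pins, 24 mm high, leave 13 mm play. Open in front
- bay_2 (a point): the same for the middle bay (y = 0)
- bay_3 (a point): the same for the right bay (y = -85 mm)
- hold_bar (a joint): angle of the yellow hold-down bar, rad: 0 = down (its crossbar lies level 49 to 65 mm in front of the fence, 2 mm over the tubes' tops), grows as its front swings up and back, to the stop at 1.1. Stiff hinge: stays where it is left; takes about 7 N at the grip
- bar_hinge (a point): middle of the bar's hinge line, which runs along the jig's y axis, 18 mm behind the fence face and 48 mm above the plate; axes as the jig's
- bar_grip (a point): middle of the bar's red round grip rod, 14 mm thick, about 85 mm free between its posts, parallel to the jig's y axis; with the bar down it lies 110 mm in front of and 35 mm above the hinge line (115 mm radius), 29 mm above the crossbar's top; it can be pinched from above and may turn in the fingers
- blank_1_mid (a point): centre of a dark steel square tube, 40 x 40 mm, 140 mm long along its own y axis, 0.25 to 0.45 kg, lying on the table to the right of the jig at the start; may be absent
- blank_2_mid (a point): centre of a dark steel square tube, 40 x 40 mm, 140 mm long along its own y axis, 0.25 to 0.45 kg, lying on the table to the right of the jig at the start; may be absent
- blank_3_mid (a point): centre of a dark steel square tube, 40 x 40 mm, 140 mm long along its own y axis, 0.25 to 0.45 kg, lying on the table to the right of the jig at the start; may be absent
- bracket_1_mid (a point): centre of the tube of a finished green bracket: square tube 40 x 40 x 140 mm along its own x axis, with a lug plate 8 mm thick, 40 mm wide and 58 mm high welded across its +x (rear) end, undersides level; 0.4 kg. At the start it lies in bay 1 with the lug near the fence, behind the lowered crossbar; may be absent (one bracket is present)
- bracket_2_mid (a point): centre of the tube of a finished green bracket: square tube 40 x 40 x 140 mm along its own x axis, with a lug plate 8 mm thick, 40 mm wide and 58 mm high welded across its +x (rear) end, undersides level; 0.4 kg. At the start it lies in bay 2 with the lug near the fence, behind the lowered crossbar; may be absent (one bracket is present)
- bracket_3_mid (a point): centre of the tube of a finished green bracket: square tube 40 x 40 x 140 mm along its own x axis, with a lug plate 8 mm thick, 40 mm wide and 58 mm high welded across its +x (rear) end, undersides level; 0.4 kg. At the start it lies in bay 3 with the lug near the fence, behind the lowered crossbar; may be absent (one bracket is present)
- tray: grey open tray for finished brackets, fixed on the left, 240 (x) x 115 (y) x 26 mm, walls and floor 4 to 5 mm; origin under its middle
- tape_measure: yellow tape measure, 38 x 99 x 65 mm, left of the jig, to be left alone
- weld_magnet: red flat welding magnet, 78 x 105 x 20 mm, beyond the tubes on the right, to be left alone
- spatter_spray: spray can, 59 mm wide, 200 mm high, beyond the tubes on the right, to be left standing

How it is judged (in metres and radians):
On the way, in this order (a step that is already met when the one before it is completed fails the run):
1. the hold-down bar is swung up (value of joint hold_bar above 0.9 rad), for 0.2 s.
2. the finished bracket lies in the tray (x of bracket_1_mid in the frame of tray between -0.06 and 0.06 m and y of bracket_1_mid in the frame of tray between -0.045 and 0.045 m and z of bracket_1_mid in the frame of tray between 0 and 0.045 m and linear speed of each of bracket_1, bracket_2, bracket_3 below 0.02 m/s and x of bracket_2_mid in the frame of tray between -0.06 and 0.06 m and y of bracket_2_mid in the frame of tray between -0.045 and 0.045 m and z of bracket_2_mid in the frame of tray between 0 and 0.045 m and x of bracket_3_mid in the frame of tray between -0.06 and 0.06 m and y of bracket_3_mid in the frame of tray between -0.045 and 0.045 m and z of bracket_3_mid in the frame of tray between 0 and 0.045 m), for 0.2 s.
At the end, for the whole second after the job is handed in: every tube present lies in a bay of its own on the jig plate, within 3 mm of touching the rear fence and the bay's side stop and within 2 degrees of square to the jig; the bar is down (below 0.07 rad); the bracket lies in the tray; all at rest (all of step 2 and value of joint hold_bar below 0.07 rad and ((x of blank_1_mid in the frame of bay_1 between -0.003 and 0.004 m and y of blank_1_mid in the frame of bay_1 between -0.003 and 0.004 m) or (x of blank_1_mid in the frame of bay_2 between -0.003 and 0.004 m and y of blank_1_mid in the frame of bay_2 between -0.003 and 0.004 m) or (x of blank_1_mid in the frame of bay_3 between -0.003 and 0.004 m and y of blank_1_mid in the frame of bay_3 between -0.003 and 0.004 m)) and z of blank_1_mid in the frame of bay_1 between -0.006 and 0.006 m and angle between the y axis of each of blank_1_mid, blank_2_mid, blank_3_mid and the x axis of jig, either way round below 0.035 rad and linear speed of each of blank_1, blank_2, blank_3 below 0.02 m/s and ((x of blank_2_mid in the frame of bay_1 between -0.003 and 0.004 m and y of blank_2_mid in the frame of bay_1 between -0.003 and 0.004 m) or (x of blank_2_mid in the frame of bay_2 between -0.003 and 0.004 m and y of blank_2_mid in the frame of bay_2 between -0.003 and 0.004 m) or (x of blank_2_mid in the frame of bay_3 between -0.003 and 0.004 m and y of blank_2_mid in the frame of bay_3 between -0.003 and 0.004 m)) and z of blank_2_mid in the frame of bay_1 between -0.006 and 0.006 m and ((x of blank_3_mid in the frame of bay_1 between -0.003 and 0.004 m and y of blank_3_mid in the frame of bay_1 between -0.003 and 0.004 m) or (x of blank_3_mid in the frame of bay_2 between -0.003 and 0.004 m and y of blank_3_mid in the frame of bay_2 between -0.003 and 0.004 m) or (x of blank_3_mid in the frame of bay_3 between -0.003 and 0.004 m and y of blank_3_mid in the frame of bay_3 between -0.003 and 0.004 m)) and z of blank_3_mid in the frame of bay_1 between -0.006 and 0.006 m).
It fails at once if the bracket is lifted while still under the bar (x of bracket_1_mid in the frame of jig between -0.1 and 0.05 m and y of bracket_1_mid in the frame of jig between -0.14 and 0.14 m and z of bracket_1_mid in the frame of jig between 0.087 and 0.13 m).
It fails at once if the bracket is lifted while still under the bar (x of bracket_2_mid in the frame of jig between -0.1 and 0.05 m and y of bracket_2_mid in the frame of jig between -0.14 and 0.14 m and z of bracket_2_mid in the frame of jig between 0.087 and 0.13 m).
It fails at once if the bracket is lifted while still under the bar (x of bracket_3_mid in the frame of jig between -0.1 and 0.05 m and y of bracket_3_mid in the frame of jig between -0.14 and 0.14 m and z of bracket_3_mid in the frame of jig between 0.087 and 0.13 m).
It fails at once if a bystander is disturbed (distance of any of tape_measure, weld_magnet from where it was at the start of the episode above 0.03 m or distance of spatter_spray from where it was at the start of the episode above 0.04 m or angle between spatter_spray's own z axis and vertical above 0.4 rad).
Of bracket_1, bracket_2, bracket_3 only 1 to 1 are there at a start; the rules pass over those that are not, and their reading is None.
Of blank_1, blank_2, blank_3 only 2 to 3 are there at a start; the rules pass over those that are not, and their reading is None.
At some moment in a run one of blank_1, blank_2, blank_3 may be knocked a few centimetres aside while the robot is not near it.
Once in a run the grip may slacken for a moment while it holds something.
It also fails if it takes over 210 s, if anything falls off the work surface, if the arm or the gripper's body presses on something with over 40 N, if the wrist force passes 120 N, or if a joint passes its speed limit or range.

## Working session

There is one attempt and no reset: what is moved stays moved. The work goes in short steps, Python scripts to look and compute and a tool call to move; the robot and the scene stay as the last step left them, time stands still between calls to the robot, and variables do not carry over. Pictures are saved under pics/ and viewed, at most 14 in all, crops included, and the job is handed in when it is done.

Besides the shell and the picture viewer there is one more tool, called after "Call:" in YAML: its name, and indented under it one key for each argument. apply_moves: Moves the arm, as the interface text tells. Its arguments: {"type":"object","properties":{"moves":{"type":"array"}},"required":["moves"]}

```bash
ls; mkdir -p pics; cat > h.py <<'E'
import numpy as np, cv2
from plant import observe, read_camera, camera_params, close_job
from scipy.spatial.transform import Rotation as R
def cloud(name):
    s=observe(); im,d=read_camera(name); p=camera_params(name); K=np.array(p["K"])
    v,u=np.mgrid[0:480,0:640]
    P=np.stack([(u-K[0,2])/K[0,0]*d,(v-K[1,2])/K[1,1]*d,d],-1)
    if "world_from_camera" in p: T=np.array(p["world_from_camera"])
    else:
        T=np.eye(4);T[:3,:3]=R.from_quat(s["tcp_rot"]).as_matrix();T[:3,3]=s["eef_pos"];T=T@np.array(p["tool_from_camera"])
    W=P@T[:3,:3].T+T[:3,3]; W[d<=0]=np.nan
    return im,W
E
python3 - <<'E'
from h import *
for n in ["scene","side"]:
    im,W=cloud(n); cv2.imwrite(f"pics/{n}0.png",im); np.save(f"{n}0.npy",W)
s=observe(); print(s)
print(camera_params("scene"),camera_params("wrist"))
E
```

```text
pics
{'t': 0.1, 'joint_positions': array([-1.32461536,  0.43515975,  0.02499361,  1.5740001 , -0.01158331,
        1.13401555, -0.07508435]), 'dq': array([ 0.00167105, -0.0025371 , -0.00123463, -0.00285773,  0.00068675,
       -0.00101123,  0.00181998]), 'tau': array([ 3.03145520e-03, -6.69121385e+01,  9.87894014e-01, -3.15147114e+01,
       -6.05304586e-02,  3.73167882e-02,  8.63103833e-05]), 'eef_pos': array([213.50376964, 586.91047153, 226.02201974]), 'tcp_rot': array([ 1.73539755e-01,  9.84826602e-01, -7.17435704e-04, -4.81219513e-05]), 'contact_force': array([ 0.30724449, -0.2418337 ,  0.6844401 ]), 'moment': array([ 0.01607895, -0.05350312,  0.01863836]), 'grasp_force': 0.0, 'finger_gap': 1.000139998030017}
{'K': array([[489.61726412,   0.        , 316.31347843],
       [  0.        , 489.61726412, 232.81114032],
       [  0.        ,   0.        ,   1.        ]]), 'world_from_camera': array([[ 6.62779424e-01, -3.61112389e-01,  6.55988778e-01,
        -4.16992195e+02],
       [-7.48811744e-01, -3.17165389e-01,  5.81968287e-01,
        -8.74216432e+02],
       [-2.09902196e-03, -8.76928708e-01, -4.80615892e-01,
         7.66104922e+02],
       [ 0.00000000e+00,  0.00000000e+00,  0.00000000e+00,
         1.00000000e+00]])} {'K': array([[394.18075699,   0.        , 323.30457453],
       [  0.        , 394.18075699, 237.11951334],
       [  0.        ,   0.        ,   1.        ]]), 'tool_from_camera': array([[ 4.81718977e-04, -9.55606527e-01, -2.94645437e-01,
         8.05079937e+01],
       [ 9.99999814e-01,  5.70229415e-04, -2.14481732e-04,
        -1.38994318e+00],
       [ 3.72975638e-04, -2.94645279e-01,  9.55606624e-01,
        -1.57660692e+02],
       [ 0.00000000e+00,  0.00000000e+00,  0.00000000e+00,
         1.00000000e+00]])}
```

View pics/scene0.png

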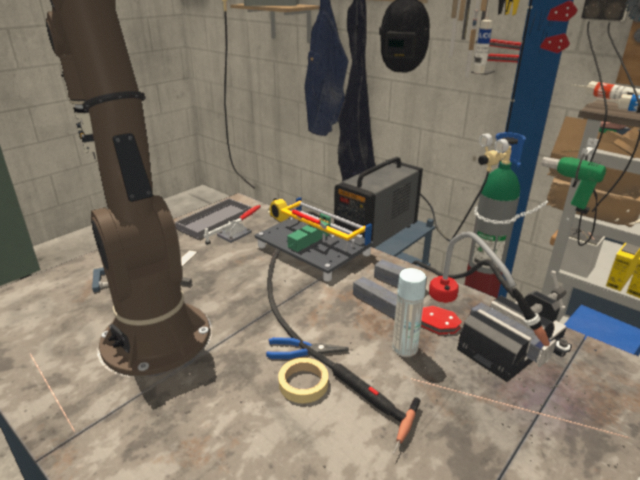

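View pics/side0.png

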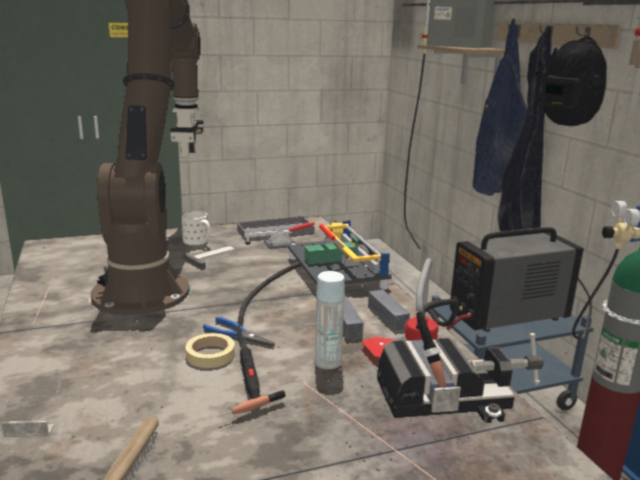

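The scene view shows the jig around (315,240), the green bracket at (305,235), the red grip at about (315,215), two tubes near (375,290) and (395,270), and the tray at (212,217). Next I'll measure these roughly from the clouds.

```bash
python3 - <<'E'
from h import *
for n in ["scene","side"]:
    im=cv2.imread(f"pics/{n}0.png"); W=np.load(f"{n}0.npy"); hsv=cv2.cvtColor(im,cv2.COLOR_BGR2HSV)
    H,S,V=[hsv[...,i].astype(int) for i in range(3)]
    roi=(W[...,0]>250)&(W[...,0]<1000)&(abs(W[...,1])<600)&(W[...,2]>12)&(W[...,2]<260)
    for c,m in dict(green=(H>45)&(H<90)&(S>90),yellow=(H>18)&(H<35)&(S>120),red=((H<8)|(H>172))&(S>140),blue=(H>100)&(H<125)&(S>120)).items():
        k,l,st,ce=cv2.connectedComponentsWithStats((m&roi).astype(np.uint8))
        for i in range(1,k):
            if st[i,4]>25:
                p=W[l==i]; print(n,c,st[i],np.percentile(p,[3,50,97],axis=0).round().tolist())
    # dark things by height
    for nm,lo,hi in [("tube",34,45),("plate",37,47)]:
        m=roi&(W[...,2]>lo)&(W[...,2]<hi)&(S<80)
        k,l,st,ce=cv2.connectedComponentsWithStats(m.astype(np.uint8))
        for i in range(1,k):
            if st[i,4]>60:
                p=W[l==i][:,:2].astype(np.float32); r=cv2.minAreaRect(p); print(n,nm,st[i],[np.round(x,1) for x in r])
E
```

```text
scene green [288 226  34  25 512] [[451.0, -34.0, 45.0], [485.0, -29.0, 71.0], [542.0, 7.0, 85.0]]
scene yellow [270 199  95  42 696] [[533.0, -147.0, 17.0], [567.0, 61.0, 91.0], [635.0, 246.0, 99.0]]
scene red [240 206  20  13  86] [[478.0, 231.0, 51.0], [510.0, 240.0, 60.0], [549.0, 251.0, 68.0]]
scene red [292 209  28  15 102] [[501.0, -62.0, 124.0], [504.0, -11.0, 131.0], [511.0, 36.0, 134.0]]
scene red [429 276  29  25 530] [[556.0, -459.0, 14.0], [576.0, -430.0, 36.0], [616.0, -396.0, 52.0]]
scene red [422 306  39  23 630] [[446.0, -517.0, 16.0], [480.0, -475.0, 20.0], [515.0, -434.0, 23.0]]
scene blue [365 223   7  22 114] [[608.0, -159.0, 47.0], [620.0, -157.0, 77.0], [633.0, -151.0, 106.0]]
scene tube [ 255  220  119   53 1985] [array([539.3, -11.5]), array([304., 214.]), np.float64(89.1)]
scene tube [375 259  32  18 271] [array([ 562.3, -274.2]), array([47.2, 77.6]), np.float64(4.3)]
scene tube [353 276  44  32 554] [array([ 451. , -313.2]), array([142. ,  47.1]), np.float64(84.4)]
scene tube [393 335  27  10 101] [array([ 339.8, -467.1]), array([27.8, 57.3]), np.float64(31
[... 1797 characters left out ...]
4(2.7)]
side tube [343 296  21  31 333] [array([ 450.5, -316.7]), array([142.7,  40.5]), np.float64(83.2)]
side tube [315 345  27  10 121] [array([ 344.3, -476.3]), array([25.4, 54.8]), np.float64(65.9)]
side plate [245 230  47   8 154] [array([404.3, 239.2]), array([149.6,  42.9]), np.float64(6.2)]
side plate [ 287  241  105   42 1270] [array([538.4, -12.1]), array([308.5, 212.2]), np.float64(89.7)]
side plate [369 289  41  28 445] [array([ 563.5, -305.6]), array([ 43.3, 148.3]), np.float64(2.5)]
side plate [344 296  20  30 322] [array([ 451.2, -316.8]), array([142.8,  39.3]), np.float64(83.0)]
side plate [315 344  27  10 104] [array([ 344.8, -476. ]), array([26.4, 54.7]), np.float64(67.9)]
```

Call:
apply_moves:
  moves: [0,-2.7,-2.5,-1.1,0,0,0,0,-2.7,-2.5,-1.1,0,0,0,0,-2.7,-2.5,-1.1,0,0,0,0,-2.7,-2.5,-1.1,0,0,0,0,-2.7,-2.5,-1.1,0,0,0,0,-2.7,-2.5,-1.1,0,0,0,0,-2.7,-2.5,-1.1,0,0,0,0,-2.7,-2.5,-1.1,0,0,0]

```text
t: 0.9
eef_pos: [348.6, 324.0, 315.0]
tcp_rot: [0.174, 0.985, -0.0, -0.0]
contact_force: [1.7, 0.5, 0.7]
finger_gap: 0.999
grasp_force: 0.0
```

Call:
apply_moves:
  moves: [0,-2.7,-2.5,-1.1,0,0,0,0,-2.7,-2.5,-1.1,0,0,0,0,-2.7,-2.5,-1.1,0,0,0,0,-2.7,-2.5,-1.1,0,0,0,0,-2.7,-2.5,-1.1,0,0,0,0,-2.7,-2.5,-1.1,0,0,0,0,0,0,0,0,0,-8,0,0,0,0,0,0,-8]

```text
t: 1.7
eef_pos: [449.6, 127.9, 380.8]
tcp_rot: [0.034, 0.999, 0.0, 0.0]
contact_force: [-0.3, 0.7, -0.1]
finger_gap: 1.003
grasp_force: 0.0
```

Call:
apply_moves:
  moves: [0,0,0,0,0,0,-4,0,0,0,0,0,0,0,0,0,0,0,0,0,0]

```text
t: 2.0
eef_pos: [449.0, 129.2, 380.5]
tcp_rot: [0.001, 1.0, -0.0, -0.0]
contact_force: [-0.1, 0.1, -0.6]
finger_gap: 1.002
grasp_force: 0.0
```

```bash
python3 - <<'E'
from h import *
im,W=cloud("wrist"); s=observe(); print(s["t"],s["eef_pos"],s["tcp_rot"])
cv2.imwrite("pics/w1.png",im); np.save("w1.npy",W)
E
```

```text
2.05 [449.07005528 129.21503869 380.56832029] [ 9.74842626e-04  9.99999507e-01 -5.66620654e-05 -1.81223068e-04]
```

View pics/w1.png

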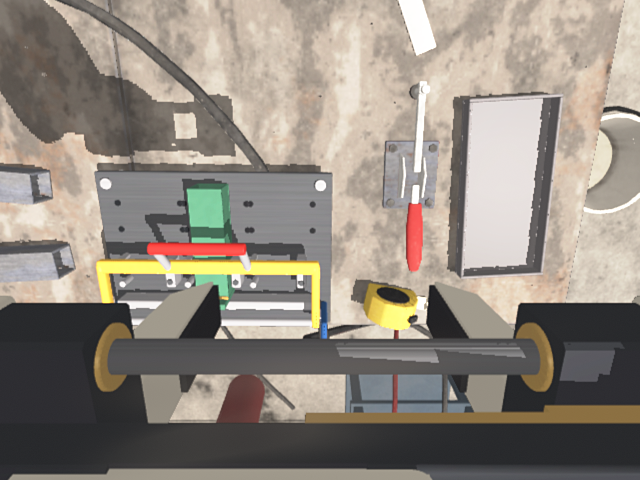

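The wrist view (right = +y) shows the jig at (215,245) with the bracket in the middle bay (208,230), the grip rod at (197,248), the tray at (505,185), and tube ends at the left edge, (25,185) and (30,260). A toggle clamp with a red handle at (415,200) lies between the jig and the tray.

```bash
python3 - <<'E'
from h import *
im=cv2.imread("pics/w1.png"); W=np.load("w1.npy"); hsv=cv2.cvtColor(im,cv2.COLOR_BGR2HSV)
H,S,V=[hsv[...,i].astype(int) for i in range(3)]; X,Y,Z=W[...,0],W[...,1],W[...,2]
m=np.zeros((480,640),bool); m[:300]=1
def rect(nm,q):
    k,l,st,ce=cv2.connectedComponentsWithStats((q&m).astype(np.uint8)); i=1+np.argmax(st[1:,4]); p=W[l==i]
    r=cv2.minAreaRect(p[:,:2].astype(np.float32)); print(nm,st[i],[np.round(x,2) for x in r],"z",np.percentile(p[:,2],[5,50,95]).round(1)); return p
p=rect("plate",(Z>34)&(Z<48)&(Y<160)&(Y>-180))
for lo,hi,nm in [(-1,0,"front edge")]:
    # front edge line of plate
    ys=np.arange(-140,120,10); e=[p[abs(p[:,1]-y)<4][:,0].min() for y in ys]; print("front",np.polyfit(ys,e,1),np.median(e))
    xs=np.arange(450,540,10); print("left",[p[abs(p[:,0]-x)<4][:,1].max().round(1) for x in xs]); print("right",[p[abs(p[:,0]-x)<4][:,1].min().round(1) for x in xs])
rect("bracket",(H>45)&(H<90)&(S>90)&(Z>70)&(Z<90))
rect("grip",((H<8)|(H>172))&(S>140)&(Z>115)&(Y<100))
rect("yellow",(H>18)&(H<35)&(S>120)&(Y<130)&(Z>60))
rect("trayrim",(Z>19)&(Z<32)&(Y>180)&(X<560))
rect("trayfloor",(Z>1.5)&(Z<10)&(Y>230)&(V>120)&(S<40)&(X<560))
rect("clamp",((H<8)|(H>172))&(S>140)&(Y>130)&(Z>20))
rect("tape",(H>18)&(H<35)&(S>120)&(Y>140)&(Z>10))
print("pins", [ (u,v,W[v,u].round()) for u,v in [(170,282),(302,282),(236,283),(105,183),(320,185)]])
E
python3 -c "
import cv2;im=cv2.imread('pics/w1.png')[165:330,85:345];cv2.imwrite('pics/w1c.png',cv2.resize(im,None,fx=3,fy=3,interpolation=cv2.INTER_CUBIC))"
```

```text
plate [   94   171   239   129 16776] [array([522.39, -11.9 ]), array([300.18, 174.43]), np.float64(89.36)] z [40.4 42.  43.7]
front [9.83544020e-03 4.35527374e+02] 435.4006312242758
left [np.float64(138.9), np.float64(137.7), np.float64(137.7), np.float64(137.7), np.float64(137.8), np.float64(137.8), np.float64(137.8), np.float64(137.9), np.float64(138.0)]
right [np.float64(-160.0), np.float64(-160.3), np.float64(-160.5), np.float64(-161.5), np.float64(-161.6), np.float64(-161.3), np.float64(-160.6), np.float64(-161.5), np.float64(-161.5)]
bracket [ 187  188   39   46 1387] [array([476.29, -12.04]), array([39.96, 53.83]), np.float64(89.6)] z [79.  81.9 83.3]
grip [ 148  243   98   13 1169] [array([507.77, -11.66]), array([106.3 ,  13.56]), np.float64(89.79)] z [125.7 131.2 133. ]
yellow [  96  259  224   41 3368] [array([559.74, -11.87]), array([ 53.46, 268.98]), np.float64(0.33)] z [89.7 95.9 97.5]
trayrim [ 460   94  104  167 1936] [array([453.9 , 370.58]), array([217.49, 116.56]), np.float64(3.12)] z [19.7 24.9 26.8]
trayfloor [  465    99    78   157 10174] [array([455.77, 369.98]), array([213.19,  91.62]), np.float64(3.04)] z [2.2 3.7 5.3]
clamp [406 203  17  68 948] [array([516.23, 243.1 ]), array([20.46, 83.84]), np.float64(89.5)] z [51.3 59.7 66.1]
tape [365 285  21  15 181] [array([608.51, 197.65]), array([13.96, 30.77]), np.float64(32.1)] z [12.3 31.1 48.8]
pins [(170, 282, array([573., -70.,  69.])), (302, 282, array([574., 100.,  68.])), (236, 283, array([575.,  15.,  68.])), (105, 183, array([ 448., -147.,   45.])), (320, 185, array([452., 124.,  43.]))]
```

View pics/w1c.png

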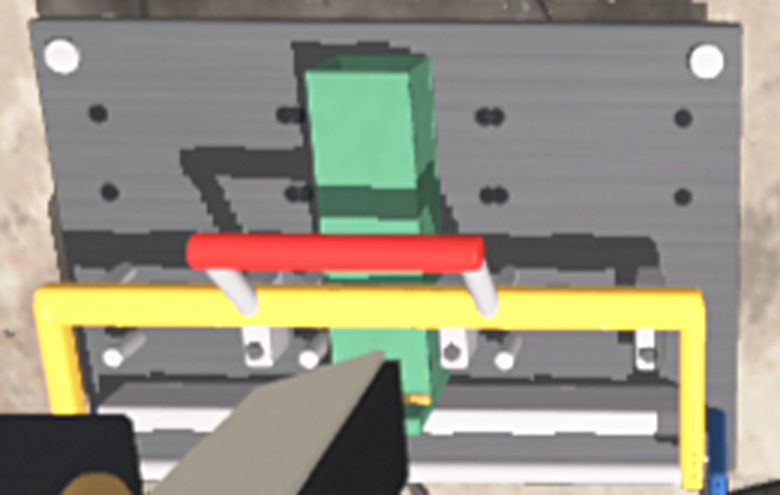

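The plate's front edge gives a jig origin of about (600,-12.5) with yaw about -0.56°. The rod is at (508,-12,125). The guide pins and stops sit close to the fence, so the area in front of x_jig = -70 is free for the fingers.

Call:
apply_moves:
  moves: [0,-0.98,-2.35,3,0,0,0,0,-0.98,-2.35,3,0,0,0,0,-0.98,-2.35,3,0,0,0,0,-0.98,-2.35,3,0,0,0,0,-0.98,-2.35,3,0,0,0,0,-0.98,-2.35,3,0,0,0,0,0,0,0,0,0,8.2,0,0,0,0,0,0,8.2]

```text
t: 2.85
eef_pos: [507.5, -12.9, 199.6]
tcp_rot: [0.147, 0.989, -0.001, -0.001]
contact_force: [-0.3, -0.0, 0.0]
finger_gap: 1.0
grasp_force: 0.0
```

Call:
apply_moves:
  moves: [0,0,0,0,0,0,8.2,0,0,0,0,0,0,8.2,0,0,0,0,0,0,8.2,0,0,0,0,0,0,8.2,0,0,0,0,0,0,8.2,0,0,0,0,0,0,8.2,0,0,0,0,0,0,8.2,0,0,0,0,0,0,8.4]

```text
t: 3.65
eef_pos: [508.0, -11.5, 200.7]
tcp_rot: [0.66, 0.751, 0.0, -0.0]
contact_force: [-0.0, 0.8, -0.9]
finger_gap: 1.001
grasp_force: 0.0
```

Call:
apply_moves:
  moves: [0,0,0,0,0,0,8.4,0,0,0,0,0,0,0,0,0,0,0,0,0,0]

```text
t: 3.95
eef_pos: [508.0, -11.5, 200.6]
tcp_rot: [0.709, 0.705, -0.0, 0.0]
contact_force: [0.2, -0.3, 0.3]
finger_gap: 1.001
grasp_force: 0.0
```

```bash
cat >> h.py <<'E'
def st():
    s=observe(); M=R.from_quat(s["tcp_rot"]).as_matrix()
    print("t",round(s["t"],2),"pos",np.round(s["eef_pos"],1),"xdir",round(np.degrees(np.arctan2(M[1,0],M[0,0])),2),"tilt",np.round(M[:2,2],4),"F",np.round(s["contact_force"],1),"gap",round(s["finger_gap"]*92,1),"gf",round(s["grasp_force"],1),"q",np.round(s["joint_positions"],2)); return s
def to(x,y,z,yaw=None):
    s=observe(); M=R.from_quat(s["tcp_rot"]).as_matrix(); d=M.T@(np.array([x,y,z])-s["eef_pos"])/10
    print("shift cm",d.round(2),"norm",np.linalg.norm(d).round(2), "" if yaw is None else ("rz %.2f"%-((yaw-np.degrees(np.arctan2(M[1,0],M[0,0]))+180)%360-180)))
E
python3 - <<'E'
from h import *
st(); to(508,-11.8,107.5,89.44)
E
```

```text
t 3.95 pos [508.  -11.5 200.6] xdir 89.64 tilt [-0.0002 -0.0003] F [ 0.2 -0.3  0.3] gap 92.1 gf 0.0 q [-0.69  0.33  0.8   1.93 -0.28  0.99  0.22]
shift cm [-0.02  0.    9.31] norm 9.31 rz 0.20
```

Call:
apply_moves:
  moves: [0,0,0,3,0,0,0.2,0,0,0,3,0,0,0,0,0,0,2.2,0,0,0,0,0,0,1.1,0,0,0,255,0,0,0,0,0,0,255,0,0,0,0,0,0,255,0,0,0,0,0,0,255,0,0,0,0,0,0]

```text
t: 4.75
eef_pos: [508.7, -11.7, 108.7]
tcp_rot: [0.712, 0.702, 0.001, 0.0]
contact_force: [-1.1, 0.0, 0.9]
finger_gap: 0.701
grasp_force: 0.0
```

Call:
apply_moves:
  moves: [255,0,0,0,0,0,0,255,0,0,0,0,0,0]

```text
t: 4.95
eef_pos: [508.3, -11.6, 108.1]
tcp_rot: [0.712, 0.702, 0.0, 0.0]
contact_force: [0.1, -0.0, -0.7]
finger_gap: 0.529
grasp_force: 0.0
```

```bash
python3 - <<'E'
from h import *
s=st(); M=R.from_quat(s["tcp_rot"]).as_matrix()
th=np.arctan2(35,110); H=np.array([s["eef_pos"][0]+110, s["eef_pos"][2]-35])
prev=None
for a in np.linspace(0,1.09,17):
    c=np.array([H[0]-115.4*np.cos(th+a),s["eef_pos"][1]-0.0098*(110-115.4*np.cos(th+a)),H[1]+115.4*np.sin(th+a)])
    if prev is not None: print((M.T@(c-prev)/10).round(2).tolist())
    prev=c
E
```

```text
t 4.95 pos [508.3 -11.6 108.1] xdir 89.23 tilt [0.0007 0.0003] F [ 0.1 -0.  -0.7] gap 48.6 gf 0.0 q [-0.6   0.45  0.71  2.03 -0.41  0.79  0.34]
[0.0, 0.26, -0.74]
[0.0, 0.31, -0.72]
[0.0, 0.36, -0.7]
[0.0, 0.41, -0.67]
[0.0, 0.45, -0.64]
[0.0, 0.5, -0.61]
[0.0, 0.54, -0.57]
[0.0, 0.57, -0.54]
[0.0, 0.61, -0.5]
[0.0, 0.64, -0.45]
[0.0, 0.67, -0.41]
[0.0, 0.7, -0.36]
[0.0, 0.72, -0.31]
[0.0, 0.74, -0.26]
[0.0, 0.76, -0.21]
[0.0, 0.77, -0.16]
```

Fingers close slowly (about 85 mm/s), so I need about 5 more rows.

Call:
apply_moves:
  moves: [255,0,0,0,0,0,0,255,0,0,0,0,0,0,255,0,0,0,0,0,0,255,0,0,0,0,0,0,255,0,0,0,0,0,0,255,0,0,0,0,0,0]

```text
t: 5.55
eef_pos: [509.2, -11.8, 107.9]
tcp_rot: [0.712, 0.702, 0.001, 0.001]
contact_force: [5.8, -1.1, -3.8]
finger_gap: 0.142
grasp_force: 30.0
```

Call:
apply_moves:
  moves: [255,0,0.26,-0.74,0,0,0,255,0,0.31,-0.72,0,0,0,255,0,0.36,-0.7,0,0,0,255,0,0.41,-0.67,0,0,0]

```text
t: 5.95
eef_pos: [521.3, -12.0, 135.5]
tcp_rot: [0.712, 0.702, -0.001, 0.0]
contact_force: [5.5, -0.7, -14.1]
finger_gap: 0.14
grasp_force: 30.0
```

Call:
apply_moves:
  moves: [255,0,0.45,-0.64,0,0,0,255,0,0.5,-0.61,0,0,0,255,0,0.54,-0.57,0,0,0,255,0,0.57,-0.54,0,0,0,255,0,0.61,-0.5,0,0,0,255,0,0.64,-0.45,0,0,0,255,0,0.67,-0.41,0,0,0,255,0,0.7,-0.36,0,0,0]

```text
t: 6.75
eef_pos: [563.9, -12.5, 177.5]
tcp_rot: [0.712, 0.702, -0.002, -0.004]
contact_force: [-18.1, 2.3, 16.9]
finger_gap: 0.141
grasp_force: 30.0
```

Call:
apply_moves:
  moves: [255,0,0.72,-0.31,0,0,0,255,0,0.74,-0.26,0,0,0,255,0,0.76,-0.21,0,0,0,255,0,0.5,-0.11,0,0,0,255,0,0,0,0,0,0]

```text
t: 7.25
eef_pos: [595.3, -12.8, 187.1]
tcp_rot: [0.712, 0.702, 0.0, -0.001]
contact_force: [-7.6, 1.2, 8.3]
finger_gap: 0.145
grasp_force: 30.0
```

```bash
python3 - <<'E'
from h import *
st()
E
```

```text
t 7.25 pos [595.3 -12.8 187.1] xdir 89.22 tilt [-0.0009  0.0012] F [-7.6  1.2  8.3] gap 13.3 gf 30.0 q [-0.57  0.49  0.74  1.74 -0.38  1.06  0.29]
```

Call:
apply_moves:
  moves: [100,0,0,0,0,0,0,100,0,0,0,0,0,0,100,0,0,0,0,0,0,100,0,0,0,0,0,0,100,0,0,-2,0,0,0,100,0,0,-3,0,0,0,0,0,0,-4,0,0,0,0,0,0,-2,0,0,0]

```text
t: 8.05
eef_pos: [596.5, -13.5, 298.9]
tcp_rot: [0.712, 0.702, 0.001, 0.001]
contact_force: [-0.1, 0.8, -0.4]
finger_gap: 0.735
grasp_force: 0.0
```

Call:
apply_moves:
  moves: [0,0,-3.2,0,0,0,0,0,0,-3.2,0,0,0,0,0,0,-3.2,0,0,0,0,0,0,0,0,0,0,-8.3,0,0,0,0,0,0,-8.3,0,0,0,0,0,0,-8.3,0,0,0,0,0,0,-8.3,0,0,0,0,0,0,-8.3]

```text
t: 8.85
eef_pos: [499.5, -11.7, 295.9]
tcp_rot: [0.414, 0.91, 0.0, 0.0]
contact_force: [-0.5, 0.5, 0.5]
finger_gap: 0.995
grasp_force: 0.0
```

Call:
apply_moves:
  moves: [0,0,0,0,0,0,-8.2,0,0,0,0,0,0,-8.2,0,0,0,0,0,0,-8.2,0,0,0,0,0,0,-8.2,0,0,0,0,0,0,-8.2,0,0,0,0,0,0,-7.7,0,0,0,0,0,0,0,0,0,0,0,0,0,0]

```text
t: 9.65
eef_pos: [499.5, -11.8, 295.8]
tcp_rot: [0.007, 1.0, 0.0, 0.0]
contact_force: [0.7, -0.3, 0.1]
finger_gap: 1.002
grasp_force: 0.0
```

```bash
python3 - <<'E'
from h import *
im,W=cloud("wrist"); s=st(); cv2.imwrite("pics/w2.png",im); np.save("w2.npy",W)
hsv=cv2.cvtColor(im,cv2.COLOR_BGR2HSV)
H,S,V=[hsv[...,i].astype(int) for i in range(3)]; X,Y,Z=W[...,0],W[...,1],W[...,2]
q=(H>45)&(H<90)&(S>90)&(Z>76)&(Z<90)
p=W[q]; r=cv2.minAreaRect(p[:,:2].astype(np.float32)); print("bracket",r,np.percentile(p,[1,50,99],axis=0).round(1))
q=((H<8)|(H>172))&(S>140)&(Z>115); print("grip",W[q].size and np.percentile(W[q],[2,50,98],axis=0).round(1))
to(500.4,-11.6,52,179.44)
E
```

```text
t 9.7 pos [499.5 -11.7 295.8] xdir 179.18 tilt [0.0001 0.0001] F [-0.4  0.6 -0.6] gap 92.3 gf 0.0 q [-0.57  0.18  0.58  1.8  -0.1   1.2   1.6 ]
bracket ((519.7401733398438, -13.180601119995117), (39.32551193237305, 141.35137939453125), 89.56063842773438) [[450.  -32.3  80.1]
 [502.5 -12.9  81.8]
 [584.7   6.   84. ]]
grip 0
shift cm [-9.000e-02  1.000e-02  2.438e+01] norm 24.38 rz -0.26
```

View pics/w2.png

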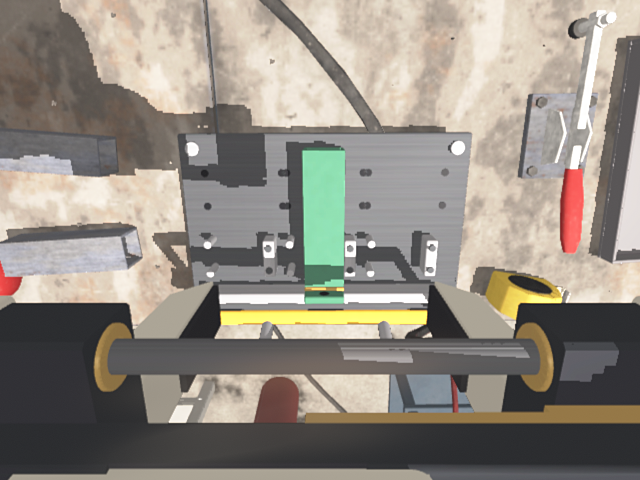

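The bar is up (yellow crossbar at (320,316)), the bracket lies free at (323,220), and stops and pins are visible around (268,248), (350,250) and (430,256). I'll grip the bracket now.

Call:
apply_moves:
  moves: [0,0,0,4.9,0,0,-0.26,0,0,0,4.9,0,0,0,0,0,0,4.9,0,0,0,0,0,0,4.5,0,0,0,0,0,0,3.2,0,0,0,0,0,0,2,0,0,0,255,0,0,0,0,0,0,255,0,0,0,0,0,0]

```text
t: 10.5
eef_pos: [499.7, -11.8, 52.1]
tcp_rot: [0.004, 1.0, -0.0, -0.0]
contact_force: [0.3, 0.0, 0.7]
finger_gap: 0.879
grasp_force: 0.0
```

Call:
apply_moves:
  moves: [255,0,0,0,0,0,0,255,0,0,0,0,0,0,255,0,0,0,0,0,0,255,0,0,0,0,0,0,255,0,0,0,0,0,0,255,0,0,0,0,0,0]

```text
t: 11.1
eef_pos: [499.6, -11.6, 52.0]
tcp_rot: [0.003, 1.0, 0.0, 0.0]
contact_force: [-0.8, -0.1, 5.6]
finger_gap: 0.435
grasp_force: 30.0
```

```bash
python3 - <<'E'
from h import *
st(); W=np.load("w2.npy"); X,Y,Z=W[...,0],W[...,1],W[...,2]
m=np.zeros((480,640),bool); m[:330,160:480]=1
q=m&(Z>62)&(Z<68.5)&(X<592)&(X>530)
k,l,s_,c=cv2.connectedComponentsWithStats(q.astype(np.uint8))
for i in range(1,k):
    if s_[i,4]>15:
        p=W[l==i]; print("blob",s_[i],np.percentile(p,[3,50,97],axis=0).round(1).tolist())
q=m&(Z>67)&(Z<73)&(X>592); 
for y in range(-140,130,30):
    a=X[q&(abs(Y-y)<4)]
    if a.size: print("fence",y,np.percentile(a,[1,5,50,95]).round(1))
p=W[m&(Z>38)&(Z<45)]; ys=np.arange(-145,130,15); e=[p[abs(p[:,1]-y)<4][:,0].min() for y in ys]; print("front",np.polyfit(ys,e,1))
xs=np.arange(450,520,10); print("L/R",[(p[abs(p[:,0]-x)<4][:,1].max().round(1),p[abs(p[:,0]-x)<4][:,1].min().round(1)) for x in xs])
E
```

```text
t 11.1 pos [499.6 -11.6  52. ] xdir 179.66 tilt [0.0004 0.0003] F [-0.8 -0.1  5.6] gap 40.0 gf 30.0 q [-0.42  0.49  0.45  2.09 -0.36  0.63  1.84]
blob [204 241   8   8  54] [[541.6, -137.2, 62.4], [544.2, -133.4, 65.6], [547.9, -130.4, 67.2]]
blob [263 240  13  37 383] [[542.1, -76.7, 63.4], [560.7, -70.7, 65.8], [579.6, -65.3, 68.2]]
blob [286 241   8   8  49] [[542.2, -52.4, 62.9], [545.1, -49.1, 65.8], [549.0, -46.0, 67.1]]
blob [344 240  12  37 392] [[543.2, 7.9, 63.4], [561.4, 13.1, 65.7], [580.7, 19.4, 68.2]]
blob [367 240   8   8  48] [[542.9, 32.5, 62.7], [546.0, 35.6, 65.8], [549.7, 38.9, 67.2]]
blob [423 240  15  36 394] [[544.1, 92.7, 63.2], [562.3, 97.5, 65.7], [581.1, 104.0, 68.0]]
blob [287 269   8   8  48] [[574.0, -52.6, 62.4], [577.1, -49.4, 65.8], [580.8, -46.2, 67.2]]
blob [367 269   7   8  48] [[574.9, 32.1, 62.4], [577.6, 35.4, 65.7], [581.8, 38.6, 66.7]]
blob [207 270   8   8  49] [[573.5, -137.5, 63.1], [576.1, -133.5, 65.7], [579.5, -130.4, 67.2]]
fence -110 [599.4 599.9 604.2 609.6]
fence -80 [599.4 599.6 604.7 610. ]
fence -50 [599.4 600.  604.7 610.4]
fence 10 [600.6 601.1 605.2 611.1]
fence 40 [600.2 600.9 605.6 611.6]
fence 70 [601.1 601.2 605.9 612.1]
fence 100 [601.6 601.6 604.7 612.7]
front [9.66491575e-03 4.35757007e+02]
L/R [(np.float64(138.3), np.float64(-160.6)), (np.float64(138.6), np.float64(-161.0)), (np.float64(138.7), np.float64(-161.0)), (np.float64(138.1), np.float64(-161.2)), (np.float64(138.5), np.float64(-161.0)), (np.float64(138.1), np.float64(-160.9)), (np.float64(137.8), np.float64(-161.0))]
```

Call:
apply_moves:
  moves: [255,1,0,0,0,0,0,255,1.5,0,0,0,0,0,255,1.5,0,0,0,0,0,255,1.5,0,0,0,0,0,255,0.5,0,0,0,0,0,255,0,0,0,0,0,0,100,0,0,0,0,0,0,100,0,0,0,0,0,0]

```text
t: 11.9
eef_pos: [439.1, -11.3, 51.6]
tcp_rot: [0.003, 1.0, 0.0, -0.0]
contact_force: [0.1, 0.5, -0.0]
finger_gap: 0.561
grasp_force: 0.0
```

Call:
apply_moves:
  moves: [100,-1.2,0,0,0,0,0,255,-1.2,0,0,0,0,0,255,0,0,0,0,0,0,255,0,0,0,0,0,0,255,0,0,0,0,0,0,255,0,0,0,0,0,0]

```text
t: 12.5
eef_pos: [463.2, -11.5, 51.6]
tcp_rot: [0.003, 1.0, -0.0, -0.0]
contact_force: [1.0, -0.8, -2.8]
finger_gap: 0.434
grasp_force: 30.0
```

```bash
python3 - <<'E'
from h import *
st(); to(455.5,370,150,180+3.1)
E
```

```text
t 12.5 pos [463.2 -11.5  51.6] xdir 179.67 tilt [-0.0002 -0.    ] F [ 1.  -0.8 -2.8] gap 39.9 gf 30.0 q [-0.44  0.45  0.45  2.17 -0.35  0.59  1.84]
shift cm [ 0.99 38.14 -9.84] norm 39.4 rz -3.43
```

Call:
apply_moves:
  moves: [255,0,0,-1.5,0,0,0,255,0,0,-3,0,0,0,255,0,0,-3,0,0,0,255,0,0,-2.5,0,0,0,255,0,0,0,0,0,0]

```text
t: 13.0
eef_pos: [464.3, -11.4, 153.9]
tcp_rot: [0.003, 1.0, 0.001, 0.002]
contact_force: [0.2, 0.2, -3.8]
finger_gap: 0.432
grasp_force: 30.0
```

Call:
apply_moves:
  moves: [255,0,2,0,0,0,0,255,0,4,0,0,0,0,255,0,4,0,0,0,0,255,0,4,0,0,0,0,255,0.5,4,0,0,0,0,255,0,4,0,0,0,0,255,0,4,0,0,0,0,255,0,4,0,0,0,0]

```text
t: 13.8
eef_pos: [458.5, 289.6, 150.0]
tcp_rot: [0.003, 1.0, -0.001, -0.001]
contact_force: [2.2, -0.7, -3.9]
finger_gap: 0.433
grasp_force: 30.0
```

Call:
apply_moves:
  moves: [255,0,4,0,0,0,0,255,0,3,0,0,0,0,255,0,1.1,0,0,0,-3.4,255,0,0,0,0,0,0,255,0,0,0,0,0,0]

```text
t: 14.3
eef_pos: [459.9, 368.0, 150.3]
tcp_rot: [-0.026, 1.0, -0.001, -0.001]
contact_force: [0.9, 0.2, -4.4]
finger_gap: 0.435
grasp_force: 30.0
```

```bash
python3 - <<'E'
from h import *
im,W=cloud("wrist"); s=st(); cv2.imwrite("pics/w3.png",im); to(458.5,370,15.5,183.1)
X,Y,Z=W[...,0],W[...,1],W[...,2]; H,S,V=cv2.split(cv2.cvtColor(im,cv2.COLOR_BGR2HSV))
q=(Z>20)&(Z<30)&(Y>290)&(Y<450)&(X<600)&(S<90); p=W[q]; print("rim",np.percentile(p,[1,99],axis=0).round(1),[np.round(a,1) for a in cv2.minAreaRect(p[:,:2].astype(np.float32))])
E
```

```text
t 14.35 pos [460.3 367.6 150.7] xdir -177.09 tilt [-0.0014 -0.0019] F [-0.3 -0.8 -4.5] gap 40.1 gf 30.0 q [-1.07  0.47  0.44  1.78 -0.24  0.95  1.09]
shift cm [ 0.15  0.27 13.52] norm 13.53 rz -0.19
rim [[343.5 308.9  20.3]
 [503.7 429.1  27.3]] [array([426.9, 369.1]), array([163.8, 115.3]), np.float64(3.1)]
```

View pics/w3.png

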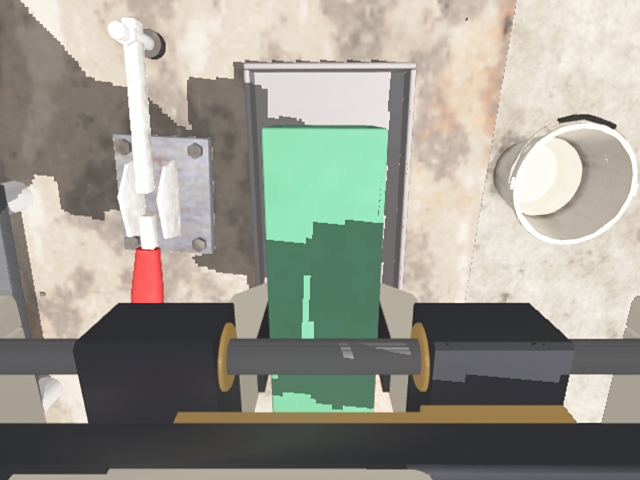

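The bracket is held level above the tray, whose rim runs (247..415, 65) at its front. I'll lower it now.

Call:
apply_moves:
  moves: [255,-0.5,0.3,3,0,0,0,255,0,0,4,0,0,0,255,0,0,3,0,0,0,255,0,0,2,0,0,0,255,0,0,1,0,0,0,255,0,0,0.4,0,0,0,255,0,0,0,0,0,0]

```text
t: 15.05
eef_pos: [465.9, 372.4, 18.1]
tcp_rot: [-0.026, 1.0, 0.0, 0.0]
contact_force: [-0.5, 0.5, -2.9]
finger_gap: 0.43
grasp_force: 30.0
```

Call:
apply_moves:
  moves: [110,0,0,0,0,0,0,110,0,0,0,0,0,0,110,0,0,0,0,0,0,110,0,0,-2,0,0,0,110,0,0,-4,0,0,0,60,0,0,-4.5,0,0,0,60,0,0,-4.5,0,0,0,0,0,0,-4.5,0,0,0]

```text
t: 15.85
eef_pos: [465.4, 372.7, 215.3]
tcp_rot: [-0.027, 1.0, 0.0, 0.0]
contact_force: [0.2, 0.3, -0.2]
finger_gap: 0.78
grasp_force: 0.0
```

```bash
python3 - <<'E'
from h import *
im,W=cloud("wrist"); s=st(); to(480,-180,300,180)
X,Y,Z=W[...,0],W[...,1],W[...,2]; H,S,V=cv2.split(cv2.cvtColor(im,cv2.COLOR_BGR2HSV))
q=(H>45)&(H<90)&(S>90)&(Y>280)&(Z>38)&(Z<52); p=W[q]; print("brk",[np.round(a,1) for a in cv2.minAreaRect(p[:,:2].astype(np.float32))],np.percentile(p[:,2],[5,50,95]))
q=(Z>20)&(Z<30)&(Y>290)&(Y<450)&(X<600)&(S<90); p=W[q]; print("rim",np.percentile(p,[1,99],axis=0).round(1),[np.round(a,1) for a in cv2.minAreaRect(p[:,:2].astype(np.float32))])
E
```

```text
t 15.9 pos [468.5 374.6 222.9] xdir -176.97 tilt [0.0079 0.0081] F [3.6 1.4 5.4] gap 75.8 gf 0.0 q [-1.1   0.41  0.47  1.68 -0.21  1.09  1.06]
shift cm [  1.72 -55.38  -8.15] norm 56.01 rz 3.03
brk [array([459.5, 371.1]), array([140.5,  39. ]), np.float64(2.5)] [42.6341085  43.83439057 45.04439666]
rim [[343.6 309.1  20.3]
 [585.  432.9  27.3]] [array([464.8, 371.2]), array([239.6, 115.3]), np.float64(3.1)]
```

Call:
apply_moves:
  moves: [0,0.21,-4.4,-0.75,0,0,0,0,0.21,-4.4,-0.75,0,0,0,0,0.21,-4.4,-0.75,0,0,0,0,0.21,-4.4,-0.75,0,0,0,0,0.21,-4.4,-0.75,0,0,0,0,0.21,-4.4,-0.75,0,0,0,0,0.21,-4.4,-0.75,0,0,0,0,0.21,-4.4,-0.75,0,0,0]

```text
t: 16.7
eef_pos: [467.3, 18.7, 273.5]
tcp_rot: [-0.027, 1.0, 0.001, 0.001]
contact_force: [0.8, 0.6, -0.1]
finger_gap: 1.001
grasp_force: 0.0
```

Call:
apply_moves:
  moves: [0,0.21,-4.4,-0.75,0,0,0,0,0.21,-4.4,-0.75,0,0,0,0,0.21,-4.4,-0.75,0,0,0,0,0.21,-4.4,-0.75,0,0,0,0,0.21,-4.4,-0.75,0,0,0,0,0.21,-4.4,-0.75,0,0,0,0,0.21,-4.4,-0.75,0,0,0,0,0,0,0,0,0,8.5]

```text
t: 17.5
eef_pos: [467.0, -295.8, 327.0]
tcp_rot: [0.051, 0.999, -0.002, 0.001]
contact_force: [0.8, -0.9, 0.4]
finger_gap: 1.001
grasp_force: 0.0
```

Call:
apply_moves:
  moves: [0,0,0,0,0,0,8.5,0,0,0,0,0,0,8.5,0,0,0,0,0,0,8.5,0,0,0,0,0,0,8.5,0,0,0,0,0,0,8.5,0,0,0,0,0,0,8.5,0,0,0,0,0,0,8.5,0,0,0,0,0,0,8.5]

```text
t: 18.3
eef_pos: [469.4, -287.9, 325.5]
tcp_rot: [0.6, 0.8, 0.0, 0.0]
contact_force: [-0.3, -0.3, 0.7]
finger_gap: 1.002
grasp_force: 0.0
```

Call:
apply_moves:
  moves: [0,0,0,0,0,0,8.5,0,0,0,0,0,0,8,0,0,0,0,0,0,0,0,0,0,0,0,0,0]

```text
t: 18.7
eef_pos: [469.4, -287.9, 325.3]
tcp_rot: [0.705, 0.709, 0.0, 0.0]
contact_force: [0.0, 0.2, 0.1]
finger_gap: 1.001
grasp_force: 0.0
```

```bash
cat > tubes.py <<'E'
from h import *
def tubes(fn=None):
    im,W=cloud("wrist"); 
    if fn: cv2.imwrite(fn,im)
    X,Y,Z=W[...,0],W[...,1],W[...,2]; H,S,V=cv2.split(cv2.cvtColor(im,cv2.COLOR_BGR2HSV))
    q=((Z>35)&(Z<46)&(Y<-170)&(X>300)&(X<800)&(S<90)).astype(np.uint8)
    k,l,s_,c=cv2.connectedComponentsWithStats(q)
    for i in range(1,k):
        if s_[i,4]>300:
            p=W[l==i]; print(s_[i],[np.round(a,1) for a in cv2.minAreaRect(p[:,:2].astype(np.float32))],"z",np.median(p[:,2]).round(1))
E
python3 - <<'E'
from tubes import *
st(); tubes("pics/w4.png")
E
```

```text
t 18.7 pos [ 469.4 -287.9  325.3] xdir 90.31 tilt [ 0.0003 -0.0001] F [0.  0.2 0.1] gap 92.1 gf 0.0 q [-0.39  0.42  1.25  1.66 -0.41  1.36  0.92]
[ 310  141   48  123 4167] [array([ 478.9, -307.6]), array([140.3,  40. ]), np.float64(84.2)] z 39.9
[ 389  142   38  121 4233] [array([ 564.9, -306.7]), array([ 40.6, 140.4]), np.float64(2.7)] z 39.9
[335 377  35  22 489] [array([ 508.7, -559.8]), array([31.9, 40.2]), np.float64(79.7)] z 36.7
```

View pics/w4.png

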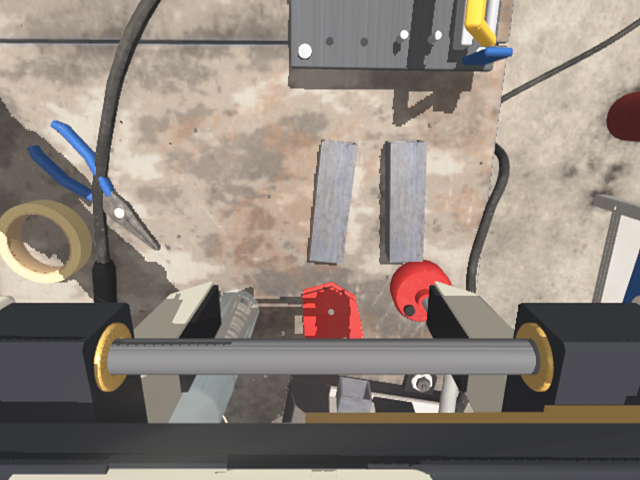

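Only two tubes are on the table: A at (479,-308), since knocked from its first position, and B at (565,-307). The magnet is at (332,312) and the spray can at the lower left. I'll take A first.

```bash
python3 - <<'E'
from h import *
to(480.4,-292.7,10,84.2)
E
```

```text
shift cm [-0.49  1.09 31.53] norm 31.56 rz 6.10
```

Call:
apply_moves:
  moves: [70,-0.5,1.1,4.5,0,0,0,70,0,0,4.8,0,0,0,70,0,0,4.8,0,0,0,70,0,0,4.8,0,0,0,70,0,0,2,0,0,6.1,70,0,0,0,0,0,0]

```text
t: 19.35
eef_pos: [478.9, -291.6, 113.6]
tcp_rot: [0.743, 0.669, -0.001, -0.002]
contact_force: [-0.8, -0.7, -0.2]
finger_gap: 0.725
grasp_force: 0.0
```

```bash
python3 - <<'E'
from tubes import *
st(); tubes(); to(480.4,-292.7,10,84.2)
E
```

```text
t 19.35 pos [ 478.9 -291.6  113.6] xdir 84.0 tilt [-0.0044  0.0023] F [-0.8 -0.7 -0.2] gap 66.7 gf 0.0 q [-0.23  0.66  1.04  1.91 -0.69  0.99  1.03]
[  422   138    76   179 10775] [array([ 563.9, -291.5]), array([ 40.9, 110.9]), np.float64(2.8)] z 39.9
[  294   159    68   180 11536] [array([ 479.7, -296.2]), array([118.4,  40.1]), np.float64(84.2)] z 39.8
shift cm [1.000e-02 8.000e-02 1.057e+01] norm 10.57 rz -0.04
```

Call:
apply_moves:
  moves: [70,0,0.1,3.5,0,0,0,70,0,0,3.5,0,0,0,70,0,0,2.3,0,0,0,70,0,0,1.1,0,0,0,255,0,0,0,0,0,0,255,0,0,0,0,0,0,255,0,0,0,0,0,0,255,0,0,0,0,0,0]

```text
t: 20.2
eef_pos: [481.8, -293.3, 13.4]
tcp_rot: [0.743, 0.669, 0.0, 0.001]
contact_force: [1.5, 1.0, 8.0]
finger_gap: 0.437
grasp_force: 30.0
```

Call:
apply_moves:
  moves: [255,0,0,0,0,0,0,255,0,0,0,0,0,0,255,0,0,-1,0,0,0,255,0,0,-3,0,0,0,255,0,0,-4,0,0,0,255,0,0,-4,0,0,0,255,0,0,-3,0,0,0,255,0,0,0,0,0,0]

```text
t: 21.0
eef_pos: [482.7, -294.6, 166.5]
tcp_rot: [0.743, 0.669, 0.001, 0.003]
contact_force: [0.2, 0.3, -3.6]
finger_gap: 0.431
grasp_force: 30.0
```

```bash
python3 - <<'E'
from h import *
st(); to(480,60,170,179.44)
E
```

```text
t 21.0 pos [ 482.7 -294.6  166.5] xdir 83.96 tilt [ 0.0055 -0.0027] F [ 0.2  0.3 -3.6] gap 39.7 gf 30.0 q [-0.27  0.6   1.11  1.86 -0.62  1.07  0.98]
shift cm [35.24 -4.   -0.45] norm 35.47 rz -95.48
```

Call:
apply_moves:
  moves: [255,0,0,0,0,0,-5,255,0,0,0,0,0,-8,255,0,0,0,0,0,-8,255,0,0,0,0,0,-8,255,0,0,0,0,0,-8,255,0,0,0,0,0,-8,255,0,0,0,0,0,-8,255,0,0,0,0,0,-8]

```text
t: 21.8
eef_pos: [480.7, -292.4, 161.5]
tcp_rot: [0.298, 0.955, 0.0, -0.001]
contact_force: [0.0, 0.3, -3.2]
finger_gap: 0.434
grasp_force: 30.0
```

Call:
apply_moves:
  moves: [255,0,0,0,0,0,-8,255,0,0,0,0,0,-8,255,0,0,0,0,0,-8,255,0,0,0,0,0,-6,255,0,0,0,0,0,-4.5,255,0,0,0,0,0,0,255,0,0,0,0,0,0]

```text
t: 22.5
eef_pos: [480.9, -292.8, 161.8]
tcp_rot: [0.006, 1.0, 0.0, -0.0]
contact_force: [-0.3, 1.2, -3.0]
finger_gap: 0.431
grasp_force: 30.0
```

```bash
python3 - <<'E'
from h import *
st(); to(485,66.5,110,179.44)
E
```

```text
t 22.5 pos [ 480.9 -292.8  161.8] xdir 179.32 tilt [-0.0009  0.0006] F [-0.3  1.2 -3. ] gap 39.6 gf 30.0 q [-0.    0.45  0.64  1.84 -0.32  0.96  2.33]
shift cm [1.000e-02 3.593e+01 5.200e+00] norm 36.3 rz -0.12
```

Call:
apply_moves:
  moves: [255,0,2.5,0,0,0,0,255,0,4.2,0,0,0,0,255,0,4.2,0,0,0,0,255,0,4.2,0,0,0,0,255,0,4.2,0,0,0,0,255,0,4.2,0,0,0,0,255,0,4.2,0,0,0,0,255,0,4.2,0,0,0,0]

```text
t: 23.3
eef_pos: [483.9, 27.7, 162.2]
tcp_rot: [0.006, 1.0, 0.0, -0.0]
contact_force: [0.4, 0.2, -2.2]
finger_gap: 0.435
grasp_force: 30.0
```

Call:
apply_moves:
  moves: [255,0,3,0,0,0,0,255,0,1.1,2,0,0,0,255,0,0,2,0,0,0,255,0,0,2,0,0,0,255,0,0,0,0,0,0,255,0,0,0,0,0,0]

```text
t: 23.9
eef_pos: [484.5, 66.7, 102.4]
tcp_rot: [0.005, 1.0, -0.0, -0.0]
contact_force: [0.3, 0.2, -3.2]
finger_gap: 0.433
grasp_force: 30.0
```

```bash
python3 - <<'E'
from h import *
im,W=cloud("wrist"); cv2.imwrite("pics/w5.png",im); st(); to(485,66.8,55.5,179.44)
X,Y,Z=W[...,0],W[...,1],W[...,2]
q=(Z>120)&(Z<150)&(abs(Y-67)<30)&(X<490); p=W[q]; print(np.percentile(p,[1,50,99],axis=0).round(1) if len(p) else 0, [np.round(a,1) for a in cv2.minAreaRect(p[:,:2].astype(np.float32))] if len(p) else 0)
E
```

```text
t 23.95 pos [485.1  66.8 102.9] xdir 179.4 tilt [ 0.0005 -0.0001] F [-0.6 -1.2 -1.6] gap 39.9 gf 30.0 q [-0.67  0.4   0.55  2.08 -0.31  0.74  1.64]
shift cm [ 0.01 -0.    4.74] norm 4.74 rz -0.04
[[426.3  38.9 122.9]
 [456.4  66.3 128.8]
 [484.9  94.4 147.3]] [array([457.8,  67. ]), array([60. , 64.3]), np.float64(90.0)]
```

View pics/w5.png

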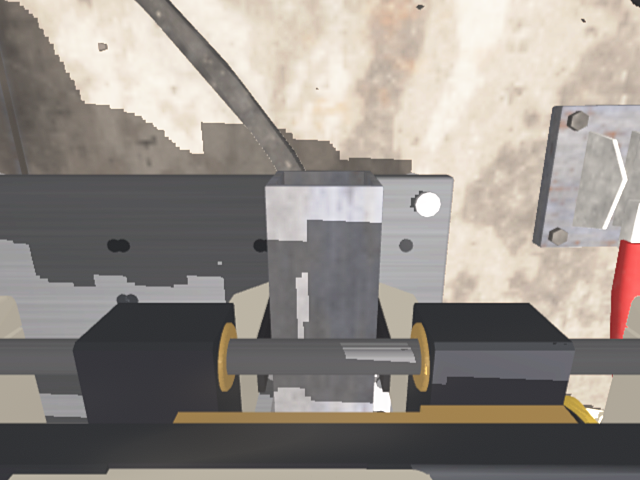

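The tube is held straight over bay 1, front end at (323,180). I'll lower it to the plate.

Call:
apply_moves:
  moves: [255,0,0,2,0,0,0,255,0,0,1.6,0,0,0,255,0,0,0.8,0,0,0,255,0,0,0.3,0,0,0,255,0,0,0,0,0,0,255,0,0,0,0,0,0]

```text
t: 24.55
eef_pos: [485.3, 67.0, 55.9]
tcp_rot: [0.005, 1.0, 0.0, 0.001]
contact_force: [-0.5, -0.4, -2.9]
finger_gap: 0.433
grasp_force: 30.0
```

```bash
python3 - <<'E'
from h import *
st()
E
```

```text
t 24.55 pos [485.3  67.   55.9] xdir 179.46 tilt [0.0012 0.0004] F [-0.5 -0.4 -2.9] gap 39.9 gf 30.0 q [-0.61  0.48  0.49  2.11 -0.38  0.63  1.7 ]
```

Call:
apply_moves:
  moves: [255,0,0,0.15,0,0,0,255,0,0,0.1,0,0,0,255,0,0,0,0,0,0]

```text
t: 24.85
eef_pos: [485.5, 67.1, 55.2]
tcp_rot: [0.005, 1.0, 0.001, 0.001]
contact_force: [-9.5, -0.8, 34.7]
finger_gap: 0.431
grasp_force: 30.0
```

Call:
apply_moves:
  moves: [255,0,0,-0.1,0,0,0,255,-0.8,0,0,0,0,0,255,-0.9,0,0,0,0,0,255,-0.9,0,0,0,0,0,255,0,0,0,0,0,0,255,0,0,0,0,0,0]

```text
t: 25.45
eef_pos: [510.3, 66.9, 54.2]
tcp_rot: [0.005, 1.0, 0.0, -0.0]
contact_force: [-4.0, 0.0, 7.6]
finger_gap: 0.43
grasp_force: 30.0
```

Call:
apply_moves:
  moves: [255,-0.2,0,0,0,0,0,255,-0.2,0,0,0,0,0,255,0,0,0,0,0,0]

```text
t: 25.75
eef_pos: [510.2, 66.9, 54.2]
tcp_rot: [0.005, 1.0, 0.001, -0.004]
contact_force: [-19.8, 0.0, 26.9]
finger_gap: 0.432
grasp_force: 30.0
```

Call:
apply_moves:
  moves: [255,-0.1,0,0,0,0,0,255,0,0,0,0,0,0]

```text
t: 25.95
eef_pos: [510.3, 66.9, 54.1]
tcp_rot: [0.005, 1.0, 0.001, -0.005]
contact_force: [-23.6, 1.2, 31.2]
finger_gap: 0.43
grasp_force: 30.0
```

```bash
python3 - <<'E'
from h import *
im,W=cloud("wrist"); st()
X,Y,Z=W[...,0],W[...,1],W[...,2]
q=(Z>72)&(Z<95)&(abs(Y-67)<25)&(X<495); p=W[q]; print(np.percentile(p,[1,50,99],axis=0).round(1), [np.round(a,1) for a in cv2.minAreaRect(p[:,:2].astype(np.float32))])
for x in range(440,495,6):
    a=p[abs(p[:,0]-x)<3]
    if len(a): print(x,len(a),a[:,2].max().round(1),np.median(a[:,2]).round(1),a[:,1].min().round(1),a[:,1].max().round(1))
im2,W2=cloud("scene"); cv2.imwrite("pics/s2.png",cv2.resize(im2[190:290,230:390],None,fx=5,fy=5,interpolation=cv2.INTER_CUBIC))
E
```

```text
t 26.0 pos [510.3  66.9  54.1] xdir 179.48 tilt [-0.0095  0.0018] F [-23.4   0.4  29.6] gap 39.7 gf 30.0 q [-0.59  0.52  0.49  2.04 -0.38  0.68  1.71]
[[450.   46.7  80.2]
 [470.6  66.2  81.8]
 [494.5  85.8  83.2]] [array([472.4,  66.3]), array([40.2, 45.4]), np.float64(89.5)]
452 1995 83.9 81.7 46.4 86.5
458 2049 83.8 81.7 46.3 86.4
464 1978 84.3 81.8 46.4 86.4
470 1899 84.2 81.8 46.2 86.3
476 1834 83.8 81.8 46.1 86.3
482 1761 83.9 81.7 46.2 86.1
488 1700 83.5 81.8 46.1 86.1
494 1114 83.9 81.8 46.1 86.0
```

View pics/s2.png

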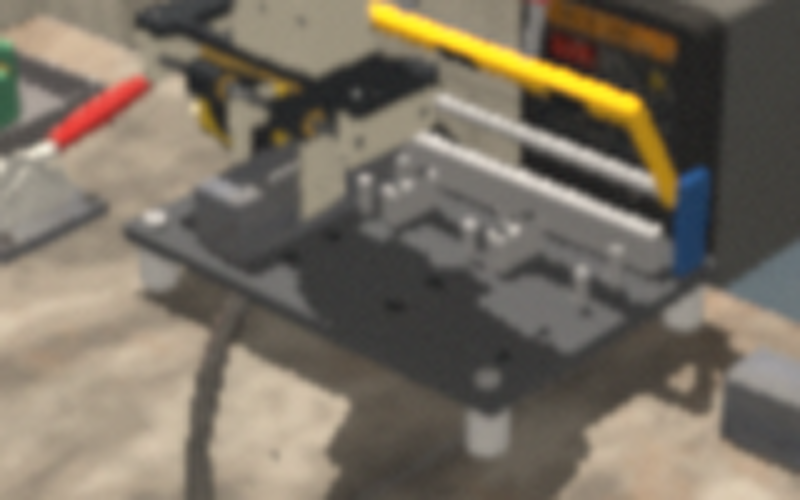

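The tube lies flat on the plate but stopped 11 mm short, with a high downward load, so this is probably friction jamming. I'll unload vertically.

Call:
apply_moves:
  moves: [255,0,0,-0.1,0,0,0,255,0,0,-0.1,0,0,0,255,0,0,0,0,0,0]

```text
t: 26.35
eef_pos: [516.5, 66.8, 56.0]
tcp_rot: [0.005, 1.0, 0.0, 0.001]
contact_force: [0.1, 0.8, -3.0]
finger_gap: 0.435
grasp_force: 30.0
```

```bash
python3 - <<'E'
from h import *
st(); im,W=cloud("scene"); X,Y,Z=W[...,0],W[...,1],W[...,2]; H,S,V=cv2.split(cv2.cvtColor(im,cv2.COLOR_BGR2HSV))
q=(H>18)&(H<35)&(S>120)&(Y<140)&(Z>70)&(X>500)&(X<700); 
for y in range(-140,140,40):
    a=W[q&(abs(Y-y)<12)]
    if len(a): print(y,np.percentile(a,[5,50,95],axis=0).round(0).tolist())
# gripper points above z 100 with large x
q=(Z>90)&(Z<330)&(X>500)&(X<760)&(Y<170)&(Y>-40)&(S<110)&(V<90)
a=W[q]; 
for z in range(90,330,20):
    b=a[abs(a[:,2]-z)<10]
    if len(b)>5: print(z,len(b),np.percentile(b[:,0],[50,90,97]).round(),np.percentile(b[:,1],[3,97]).round())
E
```

```text
t 26.35 pos [516.5  66.8  56. ] xdir 179.48 tilt [0.0014 0.    ] F [ 0.1  0.8 -3. ] gap 40.0 gf 30.0 q [-0.59  0.52  0.49  2.04 -0.38  0.67  1.71]
-140 [[574.0, -148.0, 94.0], [588.0, -144.0, 138.0], [612.0, -132.0, 164.0]]
-100 [[571.0, -110.0, 152.0], [576.0, -101.0, 161.0], [580.0, -89.0, 165.0]]
-60 [[574.0, -71.0, 151.0], [577.0, -60.0, 160.0], [582.0, -49.0, 165.0]]
-20 [[572.0, -29.0, 151.0], [577.0, -19.0, 161.0], [584.0, -11.0, 164.0]]
20 [[537.0, 9.0, 149.0], [577.0, 20.0, 163.0], [583.0, 31.0, 185.0]]
60 [[578.0, 49.0, 152.0], [580.0, 51.0, 157.0], [581.0, 52.0, 164.0]]
100 [[510.0, 89.0, 86.0], [519.0, 90.0, 111.0], [528.0, 90.0, 136.0]]
90 11 [512. 520. 522.] [83. 88.]
130 12 [509. 514. 514.] [14. 93.]
150 32 [523. 577. 578.] [-29. 135.]
170 171 [521. 540. 545.] [-30. 151.]
230 44 [515. 531. 536.] [27. 42.]
270 56 [513. 528. 531.] [23. 31.]
290 56 [512. 525. 529.] [23. 31.]
310 56 [512. 524. 529.] [23. 32.]
```

Call:
apply_moves:
  moves: [255,-0.3,0,0,0,0,0,255,-0.2,0,0,0,0,0,255,0,0,0,0,0,0]

```text
t: 26.7
eef_pos: [520.9, 66.6, 55.6]
tcp_rot: [0.005, 1.0, -0.0, -0.0]
contact_force: [-0.1, -1.1, -3.1]
finger_gap: 0.432
grasp_force: 30.0
```

Call:
apply_moves:
  moves: [255,-0.2,0,0,0,0,0,255,0,0,0,0,0,0]

```text
t: 26.9
eef_pos: [521.0, 66.6, 55.2]
tcp_rot: [0.005, 1.0, 0.0, -0.002]
contact_force: [-5.2, -0.3, -1.0]
finger_gap: 0.434
grasp_force: 30.0
```

Call:
apply_moves:
  moves: [255,-0.1,0,0,0,0,0,255,0,0.3,0,0,0,0,255,0,0.2,0,0,0,0,255,0,0,0,0,0,0]

```text
t: 27.3
eef_pos: [521.1, 70.7, 54.9]
tcp_rot: [0.005, 1.0, -0.001, -0.002]
contact_force: [-6.8, -2.7, -2.1]
finger_gap: 0.435
grasp_force: 30.0
```

Call:
apply_moves:
  moves: [255,0,0.15,0,0,0,0,255,0,0,0,0,0,0]

```text
t: 27.5
eef_pos: [521.1, 71.9, 54.8]
tcp_rot: [0.005, 1.0, -0.001, -0.002]
contact_force: [-6.4, -2.0, -2.5]
finger_gap: 0.437
grasp_force: 30.0
```

Call:
apply_moves:
  moves: [255,0,0.15,0,0,0,0,255,0,0.1,0,0,0,0,255,0,0,0,0,0,0]

```text
t: 27.8
eef_pos: [521.1, 74.3, 54.8]
tcp_rot: [0.005, 1.0, -0.001, -0.002]
contact_force: [-5.8, -3.1, -1.6]
finger_gap: 0.433
grasp_force: 30.0
```

Call:
apply_moves:
  moves: [255,0,0.15,0,0,0,0,255,-0.05,0,0,0,0,0,255,0,0,0,0,0,0]

```text
t: 28.1
eef_pos: [521.1, 74.4, 54.8]
tcp_rot: [0.006, 1.0, -0.001, -0.003]
contact_force: [-8.6, -7.2, 0.2]
finger_gap: 0.434
grasp_force: 30.0
```

Call:
apply_moves:
  moves: [255,0,0.05,0.05,0,0,0,255,0,0,0.05,0,0,0,255,0,0,0,0,0,0,110,0,0,0,0,0,0,110,0,0,0,0,0,0,110,0,0,0,0,0,0]

```text
t: 28.7
eef_pos: [525.1, 78.0, 55.0]
tcp_rot: [0.004, 1.0, 0.0, 0.001]
contact_force: [-0.2, 0.5, -0.6]
finger_gap: 0.566
grasp_force: 0.0
```

```bash
cat > chk.py <<'E'
from h import *
def chk(yc):
    im,W=cloud("wrist"); s=st(); p=W.reshape(-1,3)
    p=p[(p[:,2]>78)&(p[:,2]<86)&(abs(p[:,1]-yc)<28)&(p[:,0]<600)&(p[:,0]>440)]
    xs=np.arange(p[:,0].min()+4,p[:,0].max(),4); L=[];Rr=[];xx=[]
    for x in xs:
        a=p[abs(p[:,0]-x)<2]
        if len(a)>100: xx.append(x);L.append(np.percentile(a[:,1],99.5));Rr.append(np.percentile(a[:,1],.5))
    f=np.polyfit(xx,(np.array(L)+Rr)/2,1); print("tube slope deg",np.degrees(f[0]).round(2),"y at 530",np.polyval(f,530).round(1),"width",np.mean(np.array(L)-Rr).round(1),"front x",np.percentile(p[:,0],.5).round(1),"seen to",p[:,0].max().round(0),"z",np.median(p[:,2]).round(1))
    return im,W
E
python3 - <<'E'
from chk import *
chk(74)
E
```

```text
t 28.75 pos [525.   78.1  54.9] xdir 179.5 tilt [0.0011 0.0004] F [0.3 1.1 0.1] gap 52.0 gf 0.0 q [-0.6   0.53  0.49  2.01 -0.39  0.68  1.7 ]
tube slope deg -1.03 y at 530 72.7 width 40.3 front x 460.8 seen to 559.0 z 81.8
```

Call:
apply_moves:
  moves: [110,0,-0.45,0,0,0,0,90,0,0,-1,0,0,0,90,0,0,-4,0,0,0,90,2,0,-4,0,0,0,0,2,0,-4,0,0,0,0,2,0,-4.5,0,0,0,0,2,0,-4.5,0,0,0,0,0,0,0,0,0,0]

```text
t: 29.55
eef_pos: [445.1, 73.7, 280.5]
tcp_rot: [0.005, 1.0, 0.003, 0.004]
contact_force: [0.5, 0.6, -1.3]
finger_gap: 0.946
grasp_force: 0.0
```

```bash
python3 - <<'E'
from chk import *
im,W=chk(73); cv2.imwrite("pics/w6.png",im[120:340,180:500].repeat(2,0).repeat(2,1))
X,Y,Z=W[...,0],W[...,1],W[...,2]
q=(Z>62)&(Z<68.5)&(X<592)&(X>530)&(Y>20)&(Y<120)
k,l,s_,c=cv2.connectedComponentsWithStats(q.astype(np.uint8))
for i in range(1,k):
    if s_[i,4]>25: print("blob",s_[i],np.percentile(W[l==i],[3,50,97],axis=0).round(1).tolist())
for x in range(470,600,10):
    a=W[(abs(X-x)<3)&(Z>78)&(Z<86)&(abs(Y-73)<28)]
    if len(a): print(x,np.percentile(a[:,1],[.5,99.5]).round(1))
E
```

```text
t 29.6 pos [445.   74.1 278.1] xdir 179.5 tilt [0.0055 0.0044] F [-0.2  0.3 -0.9] gap 89.6 gf 0.0 q [-0.87  0.09  0.65  1.94 -0.06  1.13  1.37]
tube slope deg -0.79 y at 530 73.2 width 39.1 front x 461.1 seen to 586.0 z 81.9
blob [344 293  11  35 317] [[543.5, 94.3, 63.6], [561.0, 99.4, 65.9], [580.4, 104.1, 68.3]]
blob [285 294   7   8  45] [[543.1, 32.9, 63.1], [545.6, 36.1, 65.7], [549.6, 39.2, 67.3]]
blob [286 321   7   8  51] [[574.9, 32.6, 62.1], [577.3, 35.9, 65.5], [581.4, 39.1, 67.0]]
470 [54.2 93.9]
480 [53.9 92.9]
490 [53.8 93. ]
500 [54.4 93.1]
510 [54.2 93.1]
520 [53.9 93.2]
530 [53.7 92.2]
540 [53.4 92.3]
550 [53.2 92.4]
560 [53.  92.4]
570 [52.7 92.5]
580 [53.5 91.5]
```

View pics/w6.png

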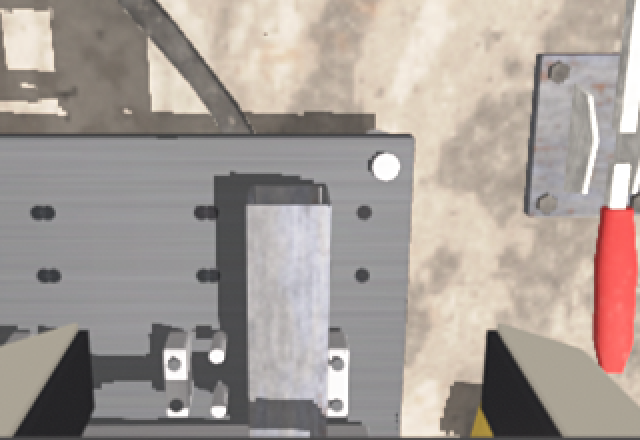

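Tube A lies flush against stop and fence: the front end is at x = 461, pin play is 13 mm and it is square within 0.3°. Now tube B.

Call:
apply_moves:
  moves: [0,-0.7,-4.1,0.3,0,0,0,0,-0.7,-4.1,0.3,0,0,0,0,-0.7,-4.1,0.3,0,0,0,0,-0.7,-4.1,0.3,0,0,0,0,-0.7,-4.1,0.3,0,0,0,0,-0.7,-4.1,0.3,0,0,0,0,-0.7,-4.1,0.3,0,0,0,0,-0.7,-4.1,0.3,0,0,0]

```text
t: 30.4
eef_pos: [497.0, -256.4, 249.6]
tcp_rot: [0.005, 1.0, 0.0, -0.001]
contact_force: [1.1, 1.0, 1.2]
finger_gap: 1.002
grasp_force: 0.0
```

Call:
apply_moves:
  moves: [70,-0.7,-4.1,0.3,0,0,0,70,0,0,0,0,0,8.2,70,0,0,0,0,0,8.2,70,0,0,0,0,0,8.2,70,0,0,0,0,0,8.2,70,0,0,0,0,0,8.2,70,0,0,0,0,0,8.2,70,0,0,0,0,0,8.2]

```text
t: 31.2
eef_pos: [503.4, -295.8, 246.8]
tcp_rot: [0.487, 0.873, -0.0, -0.001]
contact_force: [0.2, -0.0, -0.3]
finger_gap: 0.724
grasp_force: 0.0
```

Call:
apply_moves:
  moves: [90,0,0,0,0,0,8.2,90,0,0,0,0,0,8.2,90,0,0,0,0,0,8.2,90,0,0,0,0,0,4.8,90,0,0,0,0,0,0,90,0,0,0,0,0,0]

```text
t: 31.8
eef_pos: [503.6, -295.8, 247.1]
tcp_rot: [0.69, 0.724, -0.001, -0.0]
contact_force: [-0.6, -0.1, -0.9]
finger_gap: 0.646
grasp_force: 0.0
```

```bash
python3 - <<'E'
from tubes import *
st(); tubes(); to(564.4,-294.7,110,92.7)
E
```

```text
t 31.8 pos [ 503.6 -295.8  247.1] xdir 92.8 tilt [-0.0013 -0.0002] F [-0.6 -0.1 -0.9] gap 59.4 gf 0.0 q [-0.32  0.58  1.22  1.7  -0.57  1.27  1.07]
[ 365  142   50  143 6037] [array([ 564.8, -306.5]), array([ 40.3, 139.7]), np.float64(2.7)] z 39.9
shift cm [-0.19  6.09 13.72] norm 15.01 rz 0.10
```

Call:
apply_moves:
  moves: [70,-0.1,3,3.4,0,0,0,70,-0.1,3.1,3.4,0,0,0,70,0,0,4.5,0,0,0,70,0,0,4,0,0,0,70,0,0,3.5,0,0,0,70,0,0,2.8,0,0,0,70,0,0,1.7,0,0,0,70,0,0,0,0,0,0]

```text
t: 32.65
eef_pos: [563.8, -294.1, 12.8]
tcp_rot: [0.69, 0.724, -0.0, -0.002]
contact_force: [0.4, 0.3, 0.2]
finger_gap: 0.728
grasp_force: 0.0
```

Call:
apply_moves:
  moves: [255,0,0,0,0,0,0,255,0,0,0,0,0,0,255,0,0,0,0,0,0,255,0,0,0,0,0,0,255,0,0,0,0,0,0,255,0,0,0,0,0,0]

```text
t: 33.25
eef_pos: [565.4, -295.0, 15.7]
tcp_rot: [0.69, 0.723, 0.0, 0.001]
contact_force: [-0.8, 1.8, 7.5]
finger_gap: 0.437
grasp_force: 30.0
```

Call:
apply_moves:
  moves: [255,0,0,-1,0,0,0,255,0,0,-3,0,0,0,255,0,0,-4,0,0,0,255,0,0,-4,0,0,0,255,0,-2,-3,0,0,0,255,0,-3,0,0,0,0,255,0,-2,0,0,0,0,255,0,0,0,0,0,0]

```text
t: 34.05
eef_pos: [491.7, -298.5, 165.5]
tcp_rot: [0.692, 0.722, 0.0, -0.001]
contact_force: [0.1, -0.3, -1.6]
finger_gap: 0.433
grasp_force: 30.0
```

Call:
apply_moves:
  moves: [255,0,0,0,0,0,-5,255,0,0,0,0,0,-8,255,0,0,0,0,0,-8,255,0,0,0,0,0,-8,255,0,0,0,0,0,-8,255,0,0,0,0,0,-8,255,0,0,0,0,0,-8,255,0,0,0,0,0,-8]

```text
t: 34.85
eef_pos: [495.2, -298.0, 164.9]
tcp_rot: [0.225, 0.974, 0.0, -0.0]
contact_force: [-0.1, 0.4, -2.7]
finger_gap: 0.436
grasp_force: 30.0
```

Call:
apply_moves:
  moves: [255,0,0,0,0,0,-8,255,0,0,0,0,0,-8,255,0,0,0,0,0,-6,255,0,0,0,0,0,-4,255,0,0,0,0,0,0,255,0,0,0,0,0,0]

```text
t: 35.45
eef_pos: [495.0, -298.1, 164.8]
tcp_rot: [0.004, 1.0, 0.0, -0.0]
contact_force: [-0.3, 0.3, -3.5]
finger_gap: 0.434
grasp_force: 30.0
```

```bash
python3 - <<'E'
from h import *
im,W=cloud("wrist"); s=st(); to(485,-103,105,179.44)
e=s["eef_pos"]; p=W.reshape(-1,3); p=p[(abs(p[:,1]-e[1])<25)&(p[:,2]>e[2]+12)&(p[:,2]<e[2]+40)&(p[:,0]<e[0]-12)]
print(np.percentile(p,[.5,50,99.5],axis=0).round(1))
E
```

```text
t 35.5 pos [ 495.  -298.1  164.7] xdir 179.55 tilt [-0.0002  0.    ] F [-0.6  0.5 -2.7] gap 39.9 gf 30.0 q [-0.05  0.48  0.72  1.81 -0.38  0.99  2.39]
shift cm [ 1.15 19.5   5.98] norm 20.43 rz 0.11
[[ 433.8 -322.   182. ]
 [ 456.6 -298.8  188.9]
 [ 482.9 -275.9  197.8]]
```

Call:
apply_moves:
  moves: [255,0.3,2.5,0,0,0,0,255,0.3,4,0,0,0,0,255,0.1,4,0,0,0,0,255,0,4,0,0,0,0,255,0,3,2,0,0,0,255,0,2,2,0,0,0,255,0,0,2,0,0,0,255,0,0,0,0,0,0]

```text
t: 36.3
eef_pos: [487.7, -101.9, 102.9]
tcp_rot: [0.003, 1.0, 0.0, -0.002]
contact_force: [-1.0, -0.2, -2.5]
finger_gap: 0.434
grasp_force: 30.0
```

Call:
apply_moves:
  moves: [255,0,0,2,0,0,0,255,0,0,1.5,0,0,0,255,0,0,0.8,0,0,0,255,0,0,0,0,0,0,255,0,0,0,0,0,0]

```text
t: 36.8
eef_pos: [489.5, -103.6, 62.5]
tcp_rot: [0.003, 1.0, -0.0, 0.0]
contact_force: [1.5, 0.1, -2.8]
finger_gap: 0.434
grasp_force: 30.0
```

```bash
python3 - <<'E'
from chk import *
chk(-103)
E
```

```text
t 36.85 pos [ 489.6 -103.5   62.6] xdir 179.63 tilt [ 0.0012 -0.0002] F [-0.6  0.4 -3. ] gap 40.2 gf 30.0 q [-0.35  0.51  0.62  2.09 -0.47  0.68  2.14]
tube slope deg -0.15 y at 530 -104.2 width 41.2 front x 440.3 seen to 526.0 z 85.7
```

Call:
apply_moves:
  moves: [255,0,0,0.3,0,0,0.2,255,0,0,0.1,0,0,0,255,0,0,0,0,0,0]

```text
t: 37.15
eef_pos: [489.0, -103.0, 57.8]
tcp_rot: [0.005, 1.0, 0.0, 0.0]
contact_force: [0.1, 0.1, -2.7]
finger_gap: 0.435
grasp_force: 30.0
```

Call:
apply_moves:
  moves: [255,0,0,0.05,0,0,0,255,0,0,0,0,0,0]

```text
t: 37.35
eef_pos: [489.1, -103.0, 57.7]
tcp_rot: [0.005, 1.0, 0.0, 0.0]
contact_force: [-2.5, 0.1, 4.3]
finger_gap: 0.436
grasp_force: 30.0
```

Call:
apply_moves:
  moves: [255,0,0,-0.08,0,0,0,255,-0.7,0,0,0,0,0,255,-0.9,0,0,0,0,0,255,-0.8,0,0,0,0,0,255,-0.4,0,0,0,0,0,255,0,0,0,0,0,0,255,0,0,0,0,0,0]

```text
t: 38.05
eef_pos: [516.8, -103.4, 57.8]
tcp_rot: [0.005, 1.0, -0.0, -0.0]
contact_force: [-0.5, 0.1, -2.3]
finger_gap: 0.431
grasp_force: 30.0
```

Call:
apply_moves:
  moves: [255,-0.2,0,0,0,0,0,255,-0.1,0,0,0,0,0,255,0,0,0,0,0,0]

```text
t: 38.35
eef_pos: [520.1, -103.3, 58.0]
tcp_rot: [0.005, 1.0, 0.0, 0.0]
contact_force: [-0.3, -0.3, -2.8]
finger_gap: 0.433
grasp_force: 30.0
```

Call:
apply_moves:
  moves: [255,-0.15,0,0,0,0,0,255,0,0,0,0,0,0]

```text
t: 38.55
eef_pos: [520.1, -103.3, 57.8]
tcp_rot: [0.005, 1.0, 0.0, -0.001]
contact_force: [-5.7, 0.4, 0.3]
finger_gap: 0.433
grasp_force: 30.0
```

Call:
apply_moves:
  moves: [255,-0.15,0,0,0,0,0,255,0,0,0,0,0,0]

```text
t: 38.75
eef_pos: [520.1, -103.3, 57.7]
tcp_rot: [0.005, 1.0, 0.001, -0.003]
contact_force: [-10.4, 0.8, 6.2]
finger_gap: 0.432
grasp_force: 30.0
```

Call:
apply_moves:
  moves: [255,0,0.3,-0.04,0,0,0,255,0,0.2,0,0,0,0,255,0,0.1,0,0,0,0,255,0,0.1,0,0,0,0,255,0,0,0,0,0,0]

```text
t: 39.25
eef_pos: [520.2, -98.5, 58.0]
tcp_rot: [0.006, 1.0, -0.001, -0.002]
contact_force: [-8.5, -5.7, 1.5]
finger_gap: 0.434
grasp_force: 30.0
```

Call:
apply_moves:
  moves: [255,0,0.15,0,0,0,0,255,0,0,0,0,0,0]

```text
t: 39.45
eef_pos: [520.2, -96.8, 57.9]
tcp_rot: [0.006, 1.0, -0.001, -0.002]
contact_force: [-8.6, -6.3, 0.2]
finger_gap: 0.432
grasp_force: 30.0
```

Call:
apply_moves:
  moves: [255,0,0.15,0,0,0,0,255,0,0.1,0,0,0,0,255,0,0,0,0,0,0]

```text
t: 39.75
eef_pos: [520.3, -95.6, 58.0]
tcp_rot: [0.006, 1.0, -0.001, -0.002]
contact_force: [-8.9, -10.1, -1.4]
finger_gap: 0.433
grasp_force: 30.0
```

Call:
apply_moves:
  moves: [255,0,0.15,0,0,0,0,255,0,0,0,0,0,0]

```text
t: 39.95
eef_pos: [520.2, -95.5, 58.0]
tcp_rot: [0.007, 1.0, -0.002, -0.002]
contact_force: [-8.3, -13.7, -1.9]
finger_gap: 0.433
grasp_force: 30.0
```

Call:
apply_moves:
  moves: [255,0,0,0.05,0,0,0,255,0,0,0.03,0,0,0,110,0,0,0,0,0,0,110,0,0,0,0,0,0,110,0,0,0,0,0,0,110,0.4,-0.4,0,0,0,0,110,0,0,0,0,0,0]

```text
t: 40.65
eef_pos: [518.7, -95.2, 57.7]
tcp_rot: [0.005, 1.0, -0.0, 0.0]
contact_force: [-0.4, 0.3, -0.7]
finger_gap: 0.564
grasp_force: 0.0
```

```bash
python3 - <<'E'
from chk import *
chk(-97)
E
```

```text
t 40.7 pos [518.9 -95.   57.7] xdir 179.45 tilt [0.0001 0.0001] F [ 0.5  0.2 -0.4] gap 52.3 gf 0.0 q [-0.36  0.55  0.61  2.03 -0.48  0.71  2.12]
tube slope deg -0.77 y at 530 -96.8 width 42.0 front x 459.0 seen to 555.0 z 81.8
```

Call:
apply_moves:
  moves: [110,0,-0.15,-1,0,0,0,90,0,0,-4,0,0,0,90,2,0,-4,0,0,0,0,2,0,-4,0,0,0,0,2,2,-4,0,0,0,0,1,3,-3,0,0,0,0,0,3,-2,0,0,0,0,0,0,0,0,0,0]

```text
t: 41.5
eef_pos: [451.2, -11.9, 280.6]
tcp_rot: [0.002, 1.0, 0.002, 0.002]
contact_force: [1.0, -0.5, 0.1]
finger_gap: 0.989
grasp_force: 0.0
```

Call:
apply_moves:
  moves: [0,0,0,0,0,0,0,0,0,0,0,0,0,0]

```text
t: 41.7
eef_pos: [449.5, -16.7, 277.3]
tcp_rot: [0.005, 1.0, -0.0, -0.0]
contact_force: [-0.3, -0.0, 0.8]
finger_gap: 0.996
grasp_force: 0.0
```

```bash
python3 - <<'E'
from chk import *
im,W=chk(-97); chk(73); cv2.imwrite("pics/w7.png",im)
X,Y,Z=W[...,0],W[...,1],W[...,2]
q=(Z>62)&(Z<68.5)&(X<592)&(X>530)&(Y>-160)&(Y<120)
k,l,s_,c=cv2.connectedComponentsWithStats(q.astype(np.uint8))
for i in range(1,k):
    if s_[i,4]>25: print("blob",np.percentile(W[l==i],[3,50,97],axis=0).round(1).tolist())
for yc in (-97,73):
  for x in range(480,590,20):
    a=W[(abs(X-x)<3)&(Z>78)&(Z<86)&(abs(Y-yc)<28)]
    if len(a): print(x,np.percentile(a[:,1],[.5,99.5]).round(1))
to(499.6,-11.7,300,89.4)
E
```

```text
t 41.75 pos [449.4 -16.9 277.1] xdir 179.36 tilt [-0.0011 -0.0006] F [-0.8  0.2 -0. ] gap 91.6 gf 0.0 q [-0.8   0.09  0.8   1.94 -0.07  1.14  1.59]
tube slope deg -0.69 y at 530 -96.6 width 39.5 front x 459.4 seen to 585.0 z 81.9
t 41.8 pos [449.4 -16.9 277.1] xdir 179.35 tilt [-0.0012 -0.0007] F [0.2 0.2 0.6] gap 92.1 gf 0.0 q [-0.8   0.09  0.8   1.94 -0.07  1.14  1.59]
tube slope deg -3.1 y at 530 70.7 width 35.6 front x 461.1 seen to 586.0 z 81.8
blob [[541.9, -77.5, 62.9], [560.0, -71.3, 65.8], [580.5, -65.3, 68.1]]
blob [[542.0, -52.1, 62.6], [545.1, -49.0, 65.5], [549.0, -45.9, 67.2]]
blob [[542.7, 7.8, 63.4], [561.7, 13.5, 65.7], [580.5, 19.3, 68.2]]
blob [[542.7, 32.2, 62.7], [545.7, 35.5, 65.6], [549.2, 39.3, 67.0]]
blob [[546.4, 52.2, 62.7], [568.1, 52.7, 65.5], [591.0, 53.1, 68.4]]
blob [[573.9, -52.3, 62.2], [576.6, -49.1, 65.5], [580.9, -45.8, 67.4]]
blob [[574.6, 32.0, 62.2], [577.4, 35.1, 65.7], [581.5, 38.4, 67.2]]
480 [-115.6  -76.1]
500 [-116.2  -76.4]
520 [-116.2  -76.7]
540 [-116.8  -77.1]
560 [-116.4  -77.3]
580 [-117.2  -77.4]
480 [53.8 93.3]
500 [53.5 92.7]
520 [53.2 92.6]
540 [52.9 84. ]
560 [52.7 83.5]
580 [52.4 89. ]
shift cm [-5.01  0.58 -2.3 ] norm 5.54 rz 89.95
```

View pics/w7.png

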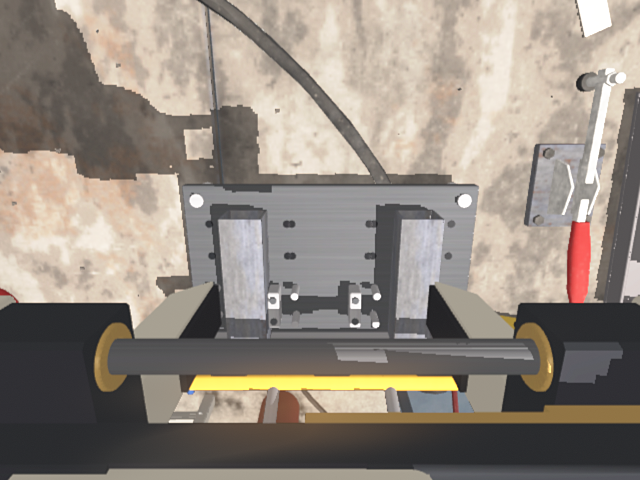

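Both tubes are home: bay 3 at (242,275) and bay 1 at (418,275), each flush with its stop. Next is the bar.

Call:
apply_moves:
  moves: [0,-2.5,0.3,-1.2,0,0,0,0,-2.5,0.2,-1.2,0,0,0,0,0,0,0,0,0,8.2,0,0,0,0,0,0,8.2,0,0,0,0,0,0,8.2,0,0,0,0,0,0,8.2,0,0,0,0,0,0,8.2,0,0,0,0,0,0,8.2]

```text
t: 42.6
eef_pos: [499.6, -12.3, 301.0]
tcp_rot: [0.424, 0.906, -0.001, -0.0]
contact_force: [0.5, 0.6, -0.3]
finger_gap: 1.001
grasp_force: 0.0
```

Call:
apply_moves:
  moves: [0,0,0,0,0,0,8.2,0,0,0,0,0,0,8.2,0,0,0,0,0,0,8.2,0,0,0,0,0,0,8.2,0,0,0,0,0,0,8,0,0,0,0,0,0,0,0,0,0,0,0,0,0]

```text
t: 43.3
eef_pos: [499.8, -11.7, 301.3]
tcp_rot: [0.709, 0.705, -0.001, 0.0]
contact_force: [0.1, 0.4, 0.8]
finger_gap: 0.997
grasp_force: 0.0
```

```bash
python3 - <<'E'
from h import *
im,W=cloud("scene"); st(); to(595.4,-12.8,188,89.4)
X,Y,Z=W[...,0],W[...,1],W[...,2]; H,S,V=cv2.split(cv2.cvtColor(im,cv2.COLOR_BGR2HSV))
q=((H<8)|(H>172))&(S>120)&(Z>180)&(Z<230)&(abs(Y)<90)&(X>540)&(X<680); print(q.sum(), np.percentile(W[q],[5,50,95],axis=0).round(1) if q.sum() else 0)
E
```

```text
t 43.35 pos [499.8 -11.7 301.4] xdir 89.64 tilt [-0.0005 -0.0006] F [-0.5  1.   0.3] gap 91.9 gf 0.0 q [-0.99  0.26  1.15  1.81 -0.26  1.23  0.24]
shift cm [-0.05  9.57 11.33] norm 14.83 rz 0.24
147 [[585.1 -63.7 199.5]
 [590.7 -19.4 207.2]
 [597.8  34.6 211.4]]
```

Call:
apply_moves:
  moves: [0,0,3.2,0,0,0,0,0,0,3.2,0,0,0,0,0,0,3.2,0,0,0,0.2,0,0,0,3.5,0,0,0,0,0,0,3.5,0,0,0,0,0,0,2.8,0,0,0,0,0,0,1.4,0,0,0,255,0,0,0,0,0,0]

```text
t: 44.15
eef_pos: [594.9, -12.0, 188.1]
tcp_rot: [0.711, 0.703, -0.001, -0.001]
contact_force: [0.1, 0.3, 0.3]
finger_gap: 0.953
grasp_force: 0.0
```

Call:
apply_moves:
  moves: [255,0,0,0,0,0,0,255,0,0,0,0,0,0,255,0,0,0,0,0,0,255,0,0,0,0,0,0,255,0,0,0,0,0,0,255,0,0,0,0,0,0,255,0,0,0,0,0,0,255,0,0,0,0,0,0]

```text
t: 44.95
eef_pos: [595.9, -12.0, 189.6]
tcp_rot: [0.712, 0.703, -0.0, -0.0]
contact_force: [1.2, -0.9, -0.7]
finger_gap: 0.264
grasp_force: 0.0
```

Call:
apply_moves:
  moves: [255,0,0,0,0,0,0,255,0,0,0,0,0,0]

```text
t: 45.15
eef_pos: [595.6, -12.0, 189.6]
tcp_rot: [0.712, 0.703, -0.0, -0.0]
contact_force: [-0.6, 0.3, 1.3]
finger_gap: 0.144
grasp_force: 30.0
```

```bash
python3 - <<'E'
from h import *
s=st(); M=R.from_quat(s["tcp_rot"]).as_matrix(); e=s["eef_pos"]
# rod centre offset above TCP from the down grasp: TCP z 107.9 <-> rod 125.3
H=np.array([618.5,90.]); a0=np.arctan2(e[2]+17.5-H[1],H[0]-e[0])-np.arctan2(35,110); r=np.hypot(e[2]+17.5-H[1],H[0]-e[0]); print("angle",a0,"radius",r)
th=np.arctan2(35,110); prev=None
for a in np.linspace(a0,0.0,17):
    c=np.array([H[0]-115.4*np.cos(th+a),0.0098*115.4*np.cos(th+a),H[1]+115.4*np.sin(th+a)])
    if prev is not None: print((M.T@(c-prev)/10).round(2).tolist())
    prev=c
E
```

```text
t 45.15 pos [595.6 -12.  189.6] xdir 89.27 tilt [-0.0006  0.0002] F [-0.6  0.3  1.3] gap 13.3 gf 30.0 q [-0.7   0.57  0.98  1.75 -0.52  1.11  0.43]
angle 1.0700076300402404 radius 119.32630730982342
[-0.0, -0.75, 0.17]
[-0.0, -0.74, 0.22]
[-0.0, -0.72, 0.27]
[-0.0, -0.7, 0.32]
[-0.0, -0.68, 0.37]
[-0.0, -0.65, 0.41]
[-0.0, -0.62, 0.45]
[-0.0, -0.59, 0.49]
[-0.0, -0.56, 0.53]
[-0.0, -0.52, 0.57]
[-0.0, -0.48, 0.6]
[-0.0, -0.44, 0.63]
[-0.0, -0.4, 0.66]
[-0.0, -0.35, 0.69]
[-0.0, -0.31, 0.71]
[-0.0, -0.26, 0.73]
```

Call:
apply_moves:
  moves: [255,0,-0.75,0.17,0,0,0,255,0,-0.74,0.22,0,0,0,255,0,-0.72,0.27,0,0,0,255,0,-0.7,0.32,0,0,0,255,0,-0.68,0.37,0,0,0,255,0,-0.65,0.41,0,0,0]

```text
t: 45.75
eef_pos: [555.0, -11.3, 172.8]
tcp_rot: [0.711, 0.703, 0.002, 0.001]
contact_force: [6.8, 1.4, 1.0]
finger_gap: 0.143
grasp_force: 30.0
```

Call:
apply_moves:
  moves: [255,0,-0.62,0.45,0,0,0,255,0,-0.59,0.49,0,0,0,255,0,-0.56,0.53,0,0,0,255,0,-0.52,0.57,0,0,0,255,0,-0.48,0.6,0,0,0]

```text
t: 46.25
eef_pos: [526.3, -10.8, 145.6]
tcp_rot: [0.711, 0.703, 0.001, 0.001]
contact_force: [4.2, 2.8, 4.6]
finger_gap: 0.143
grasp_force: 30.0
```

```bash
python3 - <<'E'
from h import *
st(); im,W=cloud("scene")
X,Y,Z=W[...,0],W[...,1],W[...,2]; H,S,V=cv2.split(cv2.cvtColor(im,cv2.COLOR_BGR2HSV))
q=(H>18)&(H<35)&(S>120)&(Y<-50)&(Y>-110)&(Z>70)&(X>500)&(X<700); print("crossbar",np.percentile(W[q],[5,50,95],axis=0).round(1))
E
```

```text
t 46.25 pos [526.3 -10.8 145.6] xdir 89.3 tilt [0.0019 0.0004] F [4.2 2.8 4.6] gap 13.1 gf 30.0 q [-0.77  0.51  0.98  1.97 -0.52  0.94  0.46]
crossbar [[ 537.2 -104.6   83.2]
 [ 540.9  -83.6  118.2]
 [ 579.9  -55.8  123.7]]
```

Call:
apply_moves:
  moves: [255,0,-0.44,0.63,0,0,0,255,0,-0.4,0.66,0,0,0,255,0,-0.35,0.69,0,0,0,255,0,-0.31,0.71,0,0,0]

```text
t: 46.7
eef_pos: [511.4, -10.5, 118.6]
tcp_rot: [0.711, 0.703, 0.001, 0.0]
contact_force: [4.8, 2.9, 3.9]
finger_gap: 0.143
grasp_force: 30.0
```

Call:
apply_moves:
  moves: [255,0,-0.2,0.5,0,0,0,255,0,0,0.2,0,0,0,255,0,0,0,0,0,0]

```text
t: 47.0
eef_pos: [509.0, -10.5, 112.1]
tcp_rot: [0.712, 0.703, 0.001, -0.0]
contact_force: [3.1, 2.7, 10.7]
finger_gap: 0.142
grasp_force: 30.0
```

Call:
apply_moves:
  moves: [255,0,0,0.2,0,0,0,255,0,0,0,0,0,0]

```text
t: 47.2
eef_pos: [509.1, -10.7, 111.3]
tcp_rot: [0.712, 0.703, 0.001, -0.001]
contact_force: [-5.4, 5.1, 32.6]
finger_gap: 0.147
grasp_force: 30.0
```

Call:
apply_moves:
  moves: [255,0,0,0.1,0,0,0,255,0,0,0,0,0,0]

```text
t: 47.4
eef_pos: [509.1, -10.8, 110.6]
tcp_rot: [0.712, 0.703, 0.001, -0.001]
contact_force: [-7.0, 3.9, 39.7]
finger_gap: 0.143
grasp_force: 30.0
```

```bash
python3 - <<'E'
from h import *
st(); im,W=cloud("scene")
X,Y,Z=W[...,0],W[...,1],W[...,2]; H,S,V=cv2.split(cv2.cvtColor(im,cv2.COLOR_BGR2HSV))
for a,b in ((-110,-50),(-150,-110)):
  q=(H>18)&(H<35)&(S>120)&(Y>a)&(Y<b)&(Z>70)&(X>500)&(X<700); print("bar",np.percentile(W[q],[5,50,95],axis=0).round(1))
E
```

```text
t 47.4 pos [509.1 -10.8 110.6] xdir 89.26 tilt [0.0012 0.0027] F [-7.   3.9 39.7] gap 13.1 gf 30.0 q [-0.75  0.53  0.94  2.04 -0.57  0.86  0.51]
bar [[ 533.3 -107.4   84.6]
 [ 537.8  -87.2   93.7]
 [ 551.3  -56.6   98.7]]
bar [[ 534.8 -147.8   82.8]
 [ 552.5 -142.1   94.8]
 [ 608.3 -114.8   98.7]]
```

Call:
apply_moves:
  moves: [255,0,0,-0.2,0,0,0,100,0,0,0,0,0,0,100,0,0,0,0,0,0,100,0,0,0,0,0,0,100,0,0,0,0,0,0,100,0,0,-2,0,0,0,100,0,0,-4,0,0,0,100,0,0,-4,0,0,0]

```text
t: 48.25
eef_pos: [507.8, -11.3, 211.3]
tcp_rot: [0.712, 0.702, -0.001, -0.001]
contact_force: [1.4, 0.9, 0.6]
finger_gap: 0.604
grasp_force: 0.0
```

Call:
apply_moves:
  moves: [0,0,-4,-4,0,0,0,0,0,-4,-3,0,0,0,0,0,-4,-3,0,0,0,0,0,0,0,0,0,0,0,0,0,0,0,0,0]

```text
t: 48.75
eef_pos: [420.3, -2.3, 286.1]
tcp_rot: [0.709, 0.705, -0.0, -0.006]
contact_force: [0.7, 0.7, -0.6]
finger_gap: 0.975
grasp_force: 0.0
```

```bash
python3 - <<'E'
from h import *
st(); im,W=cloud("scene"); W0=np.load("scene0.npy"); im0=cv2.imread("pics/scene0.png")
for I,V_,n in ((im0,W0,"start"),(im,W,"now")):
  X,Y,Z=[V_[...,i] for i in range(3)]; H,S,V=cv2.split(cv2.cvtColor(I,cv2.COLOR_BGR2HSV))
  q=(H>18)&(H<35)&(S>120)&(Y>-110)&(Y<-40)&(Z>70)&(X>500)&(X<700); print(n,"bar",np.percentile(V_[q],[5,50,95],axis=0).round(1).tolist())
  q=((H<8)|(H>172))&(S>120)&(Z>105)&(Z<230)&(abs(Y)<90)&(X>480)&(X<680); print(n,"grip",np.percentile(V_[q],[5,50,95],axis=0).round(1).tolist() if q.sum() else 0)
im,W=cloud("wrist"); cv2.imwrite("pics/w8.png",im)
p=W.reshape(-1,3)
for yc in (-97,73):
    a=p[(p[:,2]>78)&(p[:,2]<86)&(abs(p[:,1]-yc)<28)&(p[:,0]>440)&(p[:,0]<530)]; print(len(a),np.percentile(a,[.5,50,99.5],axis=0).round(1).tolist() if len(a) else 0)
E
```

```text
t 48.75 pos [420.3  -2.3 286.1] xdir 89.63 tilt [-0.0094  0.0088] F [ 0.7  0.7 -0.6] gap 89.7 gf 0.0 q [-1.27 -0.01  1.2   1.99  0.    1.16 -0.08]
start bar [[533.3, -107.5, 87.5], [537.7, -82.0, 94.8], [548.3, -46.1, 99.0]]
start grip [[501.1, -60.2, 125.1], [504.2, -12.1, 130.6], [510.8, 34.1, 134.5]]
now bar [[533.3, -107.3, 85.9], [538.0, -80.0, 94.3], [547.9, -47.9, 98.8]]
now grip [[500.7, -61.9, 125.1], [504.6, -11.7, 130.3], [510.4, 31.4, 134.8]]
2218 [[459.4, -116.3, 78.5], [488.5, -96.2, 81.9], [520.1, -76.5, 83.8]]
3758 [[461.1, 53.3, 79.7], [495.2, 73.7, 81.9], [529.7, 93.1, 83.9]]
```

View pics/w8.png

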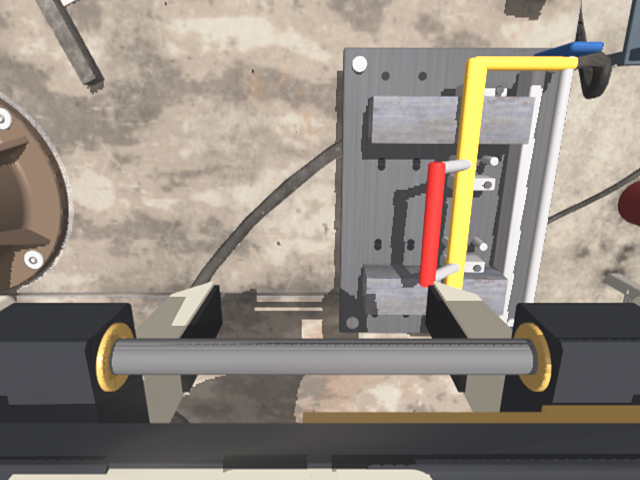

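The bar is down exactly as at the start (grip at (432,225)), and both tubes, at (450,120) and (435,292), have not moved. I'll hand in.

Call:
apply_moves:
  moves: [0,0,0,0,0,0,0,0,0,0,0,0,0,0,0,0,0,0,0,0,0]

```text
t: 49.15
eef_pos: [420.5, -3.7, 285.5]
tcp_rot: [0.711, 0.703, -0.004, -0.004]
contact_force: [0.2, 0.1, -0.4]
finger_gap: 1.0
grasp_force: 0.0
```

```bash
python3 -c "
from plant import close_job
print(close_job())"
```

```text
the job is handed in; nothing more can be done
None
```

I handed the job in after about 49 s of robot time: by my camera checks the green bracket lies in the tray, both tubes on the table are home in bays 1 and 3, and the bar is fully down. The hand-in call gave no verdict.

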